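# Pack the tour-guide radio set into its push-and-turn transit case

### The job

Pack the radio set away: push the case's red latch knob in and turn it past its safety stop to unlatch it, open the lid, lift every receiver off its hook and stand it upright in a foam pocket of its own, and lay the transmitter, buttons up, flat in the front bay. When everything is in, shut the lid and push and turn the knob back past the stop to latch it, leaving it sprung out again; never force it through the stop without pushing it in. Leave the mug, the stapler and the books where they are.

Things in the scene. Friction and masses are not known exactly. Their poses are not given: they have to be found in the camera images.
- case_mid (a point): transit case, dark, fixed: outer 210 mm (x) by 280 mm (y), rim 105 mm above the table, walls 6 mm. This point is the centre of its underside, on the table. x from its front (latch, carrying handle) to its hinge side, y left, z up. In it a grey foam insert: four receiver pockets behind (foam top 30 mm above the table), the transmitter's bay in front, a rib 34 mm high between
- pocket1 (a point): foam pocket 1, front row, left: centre of its floor, 6 mm above the table. 28 mm along case x, 58 mm along case y, 24 mm deep. A receiver stands in it on its foot, bail up, its width along case y. Axes as the case
- pocket2 (a point): foam pocket 2, front row, right: centre of its floor, 6 mm above the table. 28 mm along case x, 58 mm along case y, 24 mm deep. A receiver stands in it on its foot, bail up, its width along case y. Axes as the case
- pocket3 (a point): foam pocket 3, back row, left: centre of its floor, 6 mm above the table. 28 mm along case x, 58 mm along case y, 24 mm deep. A receiver stands in it on its foot, bail up, its width along case y. Axes as the case
- pocket4 (a point): foam pocket 4, back row, right: centre of its floor, 6 mm above the table. 28 mm along case x, 58 mm along case y, 24 mm deep. A receiver stands in it on its foot, bail up, its width along case y. Axes as the case
- bay (a point): transmitter's bay: centre of its foam floor, 26 mm above the table. 72 mm along case x, 268 mm along case y. Axes as the case. Over the middle of its front edge the keeper lip (40 mm wide, just under the rim) stands 13 mm in, so the transmitter is best put 60 to 70 mm left or right of this point with its 62 mm side along case x
- lid (a joint): lid of the case, 284 mm wide, 212 mm from hinge to front edge, 12 mm thick: 0 shut, grows as its front edge rises, stop at 1.75 rad (leaning back a little). The hinge line lies 105 mm to +x of the case's middle, along case y, 105 mm above the table (level with the lid's underside). The hinge is stiff: the lid stays where it is left. Lifting it takes about 7 N at the knob
- lid_edge (a point): middle of the lid's front edge, half-way through its thickness, 212 mm from the hinge line; turns with the lid: x from front edge to hinge, z outward normal
- knob_turn (a joint): turn of the red latch knob on the lid: 0 latched, grows counter-clockwise seen from above to 1.4 unlatched (bar then along case x). A safety stop holds its yellow nose: with the knob out it turns only within 0 to 0.3 or within 1.1 to 1.4. Pushed in 8 mm or more it passes the stop either way. Little torque; stays where left. Latched, the lid can neither open nor shut
- knob_press (a joint): how far the latch knob is pushed in: 0 out, 0.010 m fully in. A spring drives it out: 6 N at the start of its travel, 11 N fully in
- knob_grip (a point): grip point of the latch knob on its axis, 34 mm above the lid's top face (knob out), 166 mm from the hinge line; moves and turns with the knob. An upright bar 44 mm long (x), 16 mm thick (y), from 17 mm below to 13 mm above this point; the yellow nose reaches 34 mm along +x from the axis, 13 to 19 mm below this point. z: the axis, outward
- stop (a point): the safety stop: a steel bracket on the lid's top face beside the knob, 10 mm wide, 24 mm high, 26 to 42 mm from the knob's axis, in the nose's direction at turn 0.7. This point is its middle, 34 mm from the axis, 19 mm above the lid. Moves with the lid
- hook1 (a point): hook 1 of the rack (1 at its -y end): its seat, the top of a 6 mm rod, 201 mm above the table. The rod comes from the rail 50 mm to +x and ends 17 mm to -x in an upturned tip, 6 mm higher. To take a receiver off: raise it 8 to 14 mm (at 15.5 mm the rod meets the box), then draw it 35 mm or more to -x. Hooks 85 mm apart. Axes as the rack
- hook2 (a point): hook 2 of the rack (1 at its -y end): its seat, the top of a 6 mm rod, 201 mm above the table. The rod comes from the rail 50 mm to +x and ends 17 mm to -x in an upturned tip, 6 mm higher. To take a receiver off: raise it 8 to 14 mm (at 15.5 mm the rod meets the box), then draw it 35 mm or more to -x. Hooks 85 mm apart. Axes as the rack
- hook3 (a point): hook 3 of the rack (1 at its -y end): its seat, the top of a 6 mm rod, 201 mm above the table. The rod comes from the rail 50 mm to +x and ends 17 mm to -x in an upturned tip, 6 mm higher. To take a receiver off: raise it 8 to 14 mm (at 15.5 mm the rod meets the box), then draw it 35 mm or more to -x. Hooks 85 mm apart. Axes as the rack
- hook4 (a point): hook 4 of the rack (1 at its -y end): its seat, the top of a 6 mm rod, 201 mm above the table. The rod comes from the rail 50 mm to +x and ends 17 mm to -x in an upturned tip, 6 mm higher. To take a receiver off: raise it 8 to 14 mm (at 15.5 mm the rod meets the box), then draw it 35 mm or more to -x. Hooks 85 mm apart. Axes as the rack
- rx1_mid (a point): receiver 1 (may be absent): black box 48 mm wide (y), 22 thick (x), 62 tall (z), 90 g, with a rigid wire bail on top: a loop 26 mm wide along y of 5 mm wire, its top wire 83.5 to 88.5 mm above the foot. It hangs upright by the bail on a hook. This point is the middle of the box, 31 mm above its foot and below its top. z up; +x points to the rack's rail, the display faces -x
- rx2_mid (a point): receiver 2 (may be absent): black box 48 mm wide (y), 22 thick (x), 62 tall (z), 90 g, with a rigid wire bail on top: a loop 26 mm wide along y of 5 mm wire, its top wire 83.5 to 88.5 mm above the foot. It hangs upright by the bail on a hook. This point is the middle of the box, 31 mm above its foot and below its top. z up; +x points to the rack's rail, the display faces -x
- rx3_mid (a point): receiver 3 (may be absent): black box 48 mm wide (y), 22 thick (x), 62 tall (z), 90 g, with a rigid wire bail on top: a loop 26 mm wide along y of 5 mm wire, its top wire 83.5 to 88.5 mm above the foot. It hangs upright by the bail on a hook. This point is the middle of the box, 31 mm above its foot and below its top. z up; +x points to the rack's rail, the display faces -x
- rx4_mid (a point): receiver 4 (may be absent): black box 48 mm wide (y), 22 thick (x), 62 tall (z), 90 g, with a rigid wire bail on top: a loop 26 mm wide along y of 5 mm wire, its top wire 83.5 to 88.5 mm above the foot. It hangs upright by the bail on a hook. This point is the middle of the box, 31 mm above its foot and below its top. z up; +x points to the rack's rail, the display faces -x
- tx_mid (a point): the guide's transmitter: a loose grey box 62 mm (x) by 44 mm (y) by 34 mm high, 160 g, with two coloured buttons and a dark grille on top, lying on the table in front of the rack. This point is its middle, 17 mm above its underside; z up
- mug: white mug, 76 mm across, 90 mm high, not to be disturbed. Origin at the centre of its underside
- stapler: blue and black stapler, 130 mm long, 55 mm high, not to be disturbed. Origin at the centre of its underside
- books: stack of three books, 160 by 215 mm and 90 mm high, not to be disturbed. Origin at the centre of its underside

How it is judged:
By the outcome, as a careful person would: the job done as asked, in the order asked, and still so for the second after the job is handed in, with the robot touching nothing.
Of rx1, rx2, rx3, rx4 only 1 to 3 are there at a start; the rules pass over those that are not, and their reading is None.
At some moment in a run one of tx may be knocked a few centimetres aside while the robot is not near it.
It also fails if it takes over 210 s, if anything falls off the work surface, if the arm or the gripper's body presses on something with over 40 N, if the wrist force passes 120 N, or if a joint passes its speed limit or range.

### The arm

A 6-joint arm with a two-finger parallel gripper is mounted at the origin on the work surface. World frame = base frame: x ahead of the robot, y to its left, z up, the work surface at z = 0. Lengths are in m, angles in rad, forces in N, time in s.
With the tool pointing down it reaches from about 0.25 to 0.725 m from the base axis. Payload 4 kg.
Tool frame: the origin (TCP) lies on the front face of the gripper's body, between the roots of the fingers; the fingertips stand 73 mm ahead of it and the grasp point (between the pads) lies 54 mm ahead of it; z points along the fingers, y is the direction in which the jaws open and shut (so a half turn about z gives the same grasp; the last joint's range is limited). The gripper opens to 85 mm and grips with 20 to 120 N. Pads are 22 mm wide; open, the fingers measure 114 mm over their backs; the gripper's body (76 mm by 85 mm) begins 54 mm behind the grasp point. The pads swing forward as they close: fully open they stand 13 mm farther back than shut.
Start: joints at [-1.154, 0.241, 0.005, 1.335, 0, 1.571], TCP at [0.202, -0.457, 0.304] pointing down, gripper open.
Joint ranges: [-2.72, 2.72], [-1.05, 1.87], [-1.09, 1.28], [-1.99, 2.15], [-1.42, 1.44], [-3.14, 3.14]. Speed limits (rad/s): [2.79, 2.79, 3.14, 3.14, 3.14, 3.14].

### API

Orientations are given as a unit quaternion [x, y, z, w].
In Python, from workcell import sensors, camera, order gives the robot as it stands. The module is installed in compiled form; this text tells all that it offers.
- The arm moves only by the shell command python3 -m inch 'ROWS'. ROWS is JSON, one flat list of numbers, 5 for each row, row after row: the opening, from -1 (shut) to 1 (fully open), then the shift along the tool's x, y, z in mm, then the turn about the tool's z in units of 6 degrees (1.0 is 6 degrees). A call has 1 to 8 rows; each row is the pose to reach, as a shift and turn from the pose commanded when the call began, along the tool's axes at that moment; what a row does not reach only later rows make up. A row lasts 1/10 s, in which the tool goes at most 50 mm and 8.59 degrees, less where a joint would pass 70% of its speed; a pose out of reach is approached as far as the arm can. A call with a gripper value outside its range is refused whole. The fingers move at their own pace and stop on an object; the grip force is fixed at half the most. Time passes only in rows, so rows that repeat a pose let the fingers close. It gives the time, the measured TCP pose, the force and the opening at its end, in the units of the state.
- sensors.get_obs(): the state, without advancing time (a new reading comes with each control period).
- camera(name): name is "scene" or "top" or "wrist"; returns a dict with "pixels" (400x640x3 uint8, red, green, blue), "intrinsics" (3x3 intrinsics, pixels), "extrinsics" (4x4, takes a point from camera to world coordinates). Camera axes: x right, y down, z forward; pixel columns grow to the right and rows downward; lengths in m; the calibration is good to about 2 mm. A picture is of the moment at which its call begins. There is no depth.
- order.job_done(): hands the job in, once; it reports no verdict.
The state is a dict: "clock": time; "joint_pos": joint angles; "joint_vel": joint speeds; "tau": joint torques, N m; "eef_pos": TCP position; "tool_rot": TCP orientation; "ft_force": force on the tool from outside, world axes, zero at the start; "ft_torque": the same for the moment, N m; "grip_width": finger opening in m.
Only numpy, scipy, OpenCV 4.12 (cv2) and the standard library are available. Lean on these libraries where they do the work, as an engineer would, in place of code of your own. Each camera call takes 0.05 s, during which the arm holds its last target.

## Working session

There is one attempt and no reset: what is moved stays moved. The work goes in short steps, Python scripts to look and compute and a shell command to move; the robot and the scene stay as the last step left them, time stands still between calls to the robot, and variables do not carry over. Pictures are saved under pics/ and viewed, and the job is handed in when it is done.

```bash
ls; mkdir -p pics
cat > h.py <<'E'
import numpy as np, cv2, json
from workcell import sensors, camera
def snap(n, fn):
    c=camera(n); cv2.imwrite('pics/'+fn+'.png', c['pixels'][:,:,::-1]); 
    np.savez('pics/'+fn+'.npz', **{k:np.array(v) for k,v in c.items()}); return c
def load(fn): return np.load('pics/'+fn+'.npz')
def ray(c,u,v):
    K=c['intrinsics'];T=c['extrinsics']
    d=T[:3,:3]@np.linalg.solve(K,[u,v,1.]); return T[:3,3],d/np.linalg.norm(d)
def atz(c,u,v,z):
    o,d=ray(c,u,v); return o+d*(z-o[2])/d[2]
def proj(c,p):
    T=np.linalg.inv(c['extrinsics']); q=T[:3,:3]@np.array(p)+T[:3,3]; q=c['intrinsics']@q; return q[:2]/q[2]
def tri(obs):
    A=np.zeros((3,3));b=np.zeros(3);L=[]
    for c,u,v in obs:
        o,d=ray(c,u,v); M=np.eye(3)-np.outer(d,d); A+=M;b+=M@o; L.append((M,o))
    p=np.linalg.solve(A,b); return p,[float(np.linalg.norm(M@(p-o))) for M,o in L]
E
python3 - <<'E'
from h import *
for n in ['scene','top','wrist']:
    c=snap(n,n+'0'); print(n,c['intrinsics'].tolist(),np.round(c['extrinsics'],3).tolist())
print(sensors.get_obs())
E
```

```text
pics
scene [[391.38006672145235, 0.0, 319.0250518217954], [0.0, 391.38006672145235, 194.7155276963383], [0.0, 0.0, 1.0]] [[0.39, 0.602, -0.696, 1.272], [0.921, -0.256, 0.294, -0.287], [-0.001, -0.756, -0.655, 0.764], [0.0, 0.0, 0.0, 1.0]]
top [[478.37972759641855, 0.0, 314.40909799578907], [0.0, 478.37972759641855, 199.42056750138474], [0.0, 0.0, 1.0]] [[0.019, -0.991, 0.135, 0.422], [-1.0, -0.022, -0.022, 0.017], [0.025, -0.135, -0.991, 1.309], [0.0, 0.0, 0.0, 1.0]]
wrist [[340.50488903268854, 0.0, 321.29815178454777], [0.0, 340.50488903268854, 201.45406078694114], [0.0, 0.0, 1.0]] [[0.406, -0.863, -0.3, 0.279], [-0.914, -0.384, -0.131, -0.423], [-0.002, 0.327, -0.945, 0.373], [0.0, 0.0, 0.0, 1.0]]
{'clock': 0.15, 'joint_pos': array([-1.15401158e+00,  2.41294737e-01,  4.04455626e-03,  1.33522094e+00,
        6.74686941e-06,  1.57081322e+00]), 'joint_vel': array([ 0.00072842, -0.00145855,  0.00459593,  0.00178158, -0.0011889 ,
        0.00101985]), 'tau': array([-1.60631193e-04, -3.72636044e+01,  2.52638251e+01,  1.23730625e-02,
       -2.06693312e-05,  1.71950347e-05]), 'eef_pos': array([ 0.2022664 , -0.45686656,  0.30319415]), 'tool_rot': array([ 9.78366181e-01,  2.06878985e-01, -1.69953369e-04, -8.19976543e-04]), 'ft_force': array([0.59634593, 0.16776904, 0.6809594 ]), 'ft_torque': array([ 0.01070614, -0.01515091,  0.08608028]), 'grip_width': 0.08520602094205876}
```

View pics/scene0.png

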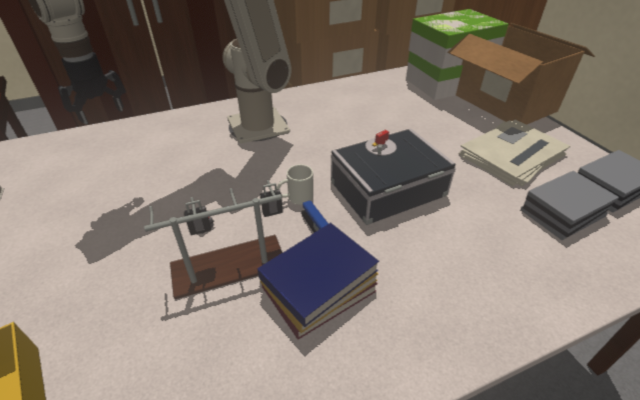

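View pics/top0.png

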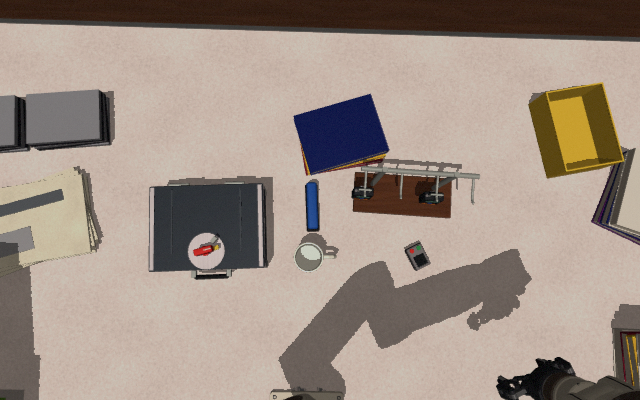

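View pics/wrist0.png

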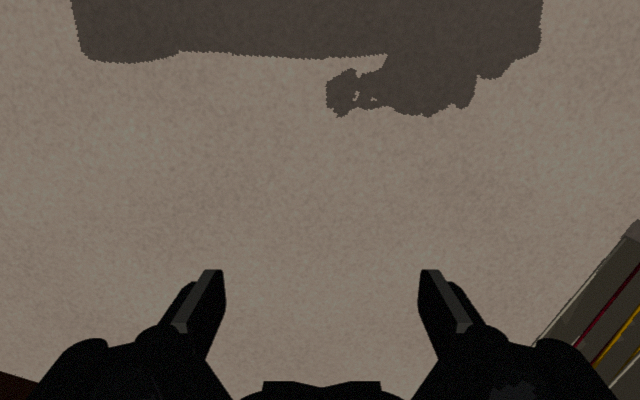

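The scene and top views show the case (top px ~208,228), with its red knob at ~(205,251). Receivers hang at top px ~(365,190) and (433,197), on two of the four hooks. The transmitter is at (417,256). Next I'll zoom in and measure.

Run:
```python
import cv2
t=cv2.imread('pics/top0.png');s=cv2.imread('pics/scene0.png')
cv2.imwrite('pics/a1.png',cv2.resize(t[170:290,140:280],None,fx=5,fy=5,interpolation=cv2.INTER_CUBIC))
cv2.imwrite('pics/a2.png',cv2.resize(t[150:275,340:490],None,fx=5,fy=4.8,interpolation=cv2.INTER_CUBIC))
cv2.imwrite('pics/a3.png',cv2.resize(s[120:225,325:460],None,fx=5,fy=5,interpolation=cv2.INTER_CUBIC))
cv2.imwrite('pics/a4.png',cv2.resize(s[180:300,140:300],None,fx=5,fy=5,interpolation=cv2.INTER_CUBIC))
```

```text
(no output)
```

View pics/a1.png

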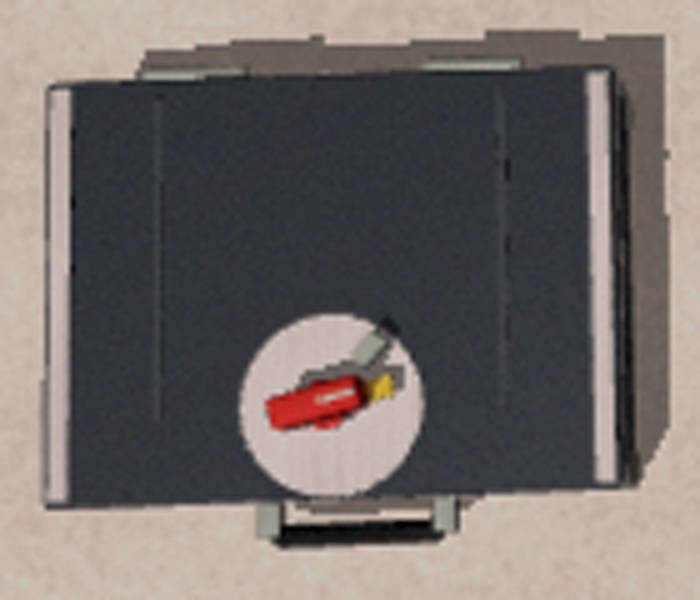

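View pics/a2.png

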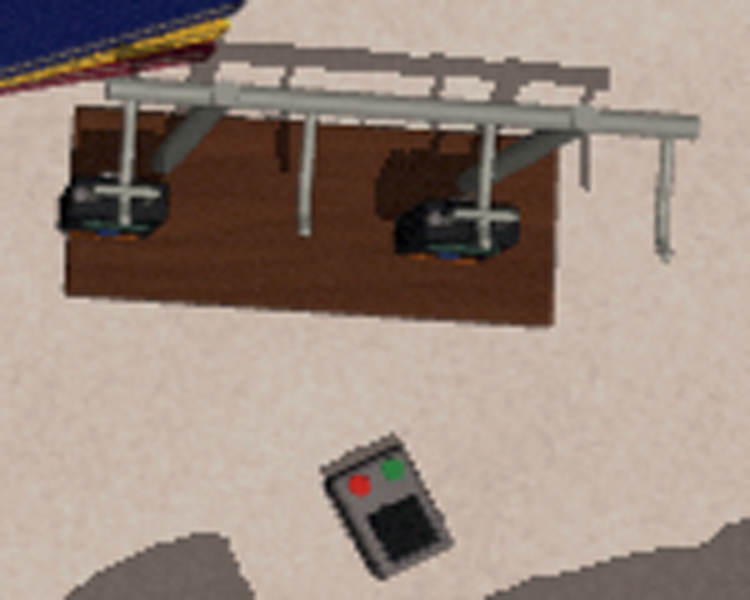

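View pics/a3.png

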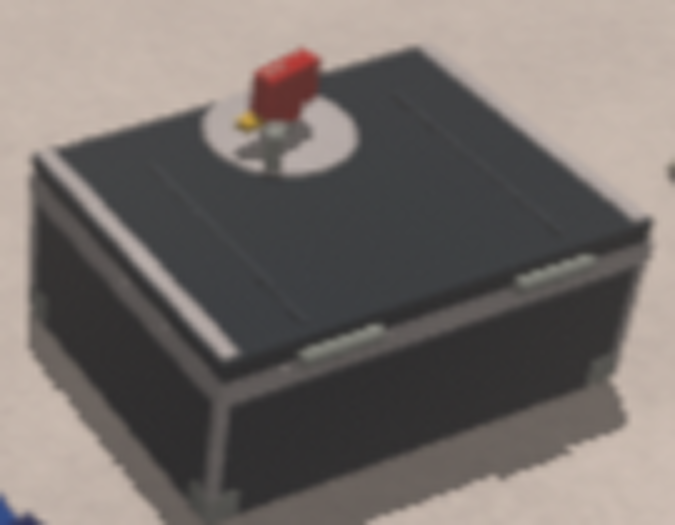

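View pics/a4.png

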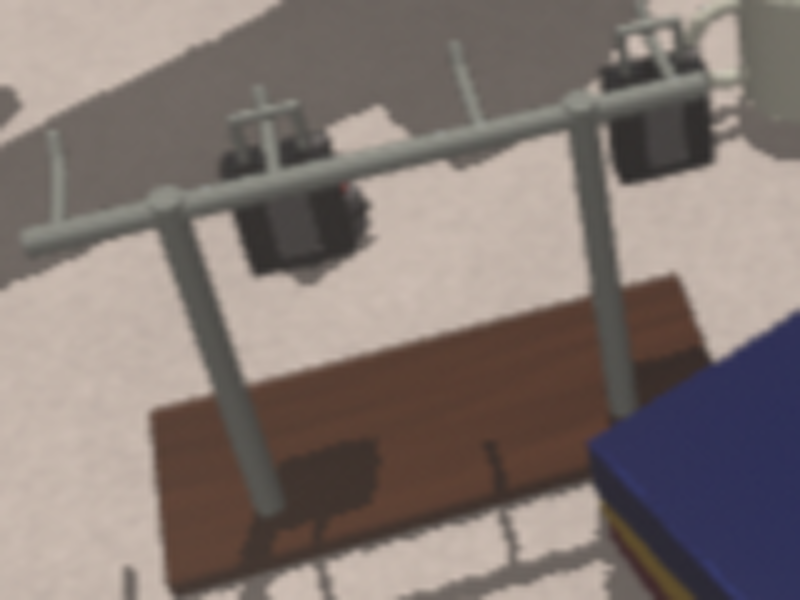

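Run:
```python
from h import *
t=load('top0');s=load('scene0')
P={}
A=lambda u,v:(t,140+u/5,170+v/5)
B=lambda u,v:(s,325+u/5,120+v/5)
C=lambda u,v:(t,340+u/5,150+v/4.8)
D=lambda u,v:(s,140+u/5,180+v/5)
pts={'hingeL':(A(48,85),B(650,222)),'hingeR':(A(612,68),B(225,360)),'frontR':(A(616,485),B(35,158)),'frontL':(A(45,505),B(418,47)),
'knobtopcentre':(A(313,400),B(287,66)),'noseTip':(A(395,386),B(238,122)),
'bail2':(C(487,215),D(263,112)),'bail4':(C(124,191),D(652,28)),
'tip1':(C(663,255),D(52,135)),'tip2':(C(484,245),D(258,90)),'tip3':(C(304,233),D(455,43)),'railEndR':(C(697,127),D(25,242)),'railEndL':(C(108,88),D(703,80))}
for k,v in pts.items():
    p,e=tri(v); P[k]=p; print(k,np.round(p,4),np.round(e,4))
for k,(u,v) in {'txTL':(325,478),'txTR':(396,440),'txBR':(450,545),'txBL':(380,578),'red':(360,486),'green':(393,468)}.items():
    print(k,np.round(atz(*C(u,v),0.034),4))
for k,(a) in pts.items():
    if 'hinge' in k or 'front' in k: print(k,np.round(atz(*a[0],0.117),4),np.round(atz(*a[1],0.117),4))
```

```text
hingeL [0.6077 0.4056 0.1124] [0.0007 0.0007]
hingeR [0.6232 0.125  0.1167] [0.0032 0.0032]
frontR [0.4143 0.1152 0.1112] [0.0017 0.0017]
frontL [0.398  0.3918 0.1113] [0.0016 0.0016]
knobtopcentre [0.4521 0.2561 0.1609] [0.0017 0.0017]
noseTip [0.4602 0.222  0.1365] [0.0018 0.0018]
bail2 [ 0.5906 -0.2954  0.2025] [0.0018 0.0018]
bail4 [ 0.5992 -0.1241  0.2003] [0.0021 0.0021]
tip1 [ 0.5723 -0.379   0.2036] [0.0008 0.0008]
tip2 [ 0.5756 -0.2944  0.2025] [0.0012 0.0012]
tip3 [ 0.5795 -0.2087  0.2041] [0.0016 0.0016]
railEndR [ 0.636  -0.3951  0.2058] [0.0018 0.0018]
railEndL [ 0.6491 -0.1159  0.2064] [0.0017 0.0017]
txTL [ 0.4662 -0.2557  0.034 ]
txTR [ 0.488 -0.294  0.034]
txBR [ 0.4306 -0.3223  0.034 ]
txBL [ 0.4118 -0.2847  0.034 ]
red [ 0.4622 -0.2744  0.034 ]
green [ 0.4725 -0.2922  0.034 ]
hingeL [0.6066 0.4035 0.117 ] [0.6125 0.4016 0.117 ]
hingeR [0.6218 0.1221 0.117 ] [0.6244 0.128  0.117 ]
frontR [0.4137 0.1132 0.117 ] [0.4224 0.1133 0.117 ]
frontL [0.3988 0.3914 0.117 ] [0.4054 0.3841 0.117 ]
```

Two receivers are there, on hooks 2 and 4. The measured sizes and heights match the text: lid 281 by 209 mm, seats about 0.201, knob turn about 0, and case yaw about 0.057. Next I'll write a helper that converts world targets into tool shifts, then move over the case.

```bash
cat >> h.py <<'E'
from scipy.spatial.transform import Rotation as Rn
def st():
    o=sensors.get_obs(); R=Rn.from_quat(o['tool_rot']).as_matrix(); th=np.arctan2(R[1,0],R[0,0])
    print('t %.2f tcp %s thx %.4f j6 %.3f F %s w %.4f'%(o['clock'],np.round(o['eef_pos'],4),th,o['joint_pos'][5],np.round(o['ft_force'],1),o['grip_width']), 'tilt',np.round(R[:2,2],4)); return o,R,th
def go(x,y,z,th=None):
    o,R,t0=st(); d=R.T@(np.array([x,y,z])-o['eef_pos'])*1000
    if th is None: th=t0
    dt=(th-t0+np.pi)%(2*np.pi)-np.pi
    print('shift mm',np.round(d,1),'turn units %.2f'%(-np.degrees(dt)/6))
E
python3 - <<'E'
from h import *
go(.43,.24,.32,1.80)
E
```

```text
t 0.15 tcp [ 0.2023 -0.4569  0.3032] thx 0.4168 j6 1.571 F [0.6 0.2 0.7] w 0.0852 tilt [-0.0007  0.0015]
shift mm [ 490.3 -545.1  -15.9] turn units -13.21
```

```bash
python3 -m inch '[0.3,245,-272,-16,-6.5, 0.3,245,-272,-16,-6.5, 0.3,245,-272,-16,-6.5, 0.3,245,-272,-16,-6.5, 0.3,245,-272,-16,-6.5, 0.3,245,-272,-16,-6.5, 0.3,245,-272,-16,-6.5, 0.3,245,-272,-16,-6.5]'
python3 - <<'E'
from h import *
go(.43,.24,.32,1.80)
E
```

```text
clock: 0.95
eef_pos: [0.3166, -0.1059, 0.3201]
tool_rot: [0.852, 0.524, 0.001, -0.0]
ft_force: [0.2, -0.2, -0.5]
grip_width: 0.0554
t 0.95 tcp [ 0.3166 -0.1059  0.3201] thx 1.1032 j6 1.715 F [ 0.2 -0.2 -0.5] w 0.0554 tilt [0.0007 0.001 ]
shift mm [359.8 -54.7   0.5] turn units -6.65
```

```bash
python3 -m inch '[0.3,360,-55,0,-6.6, 0.3,360,-55,0,-6.6, 0.3,360,-55,0,-6.6, 0.3,360,-55,0,-6.6, 0.3,360,-55,0,-6.6, 0.3,360,-55,0,-6.6, 0.3,360,-55,0,-6.6, 0.3,360,-55,0,-6.6]'
python3 - <<'E'
from h import *
go(.43,.24,.32,1.80)
snap('wrist','w1')
E
```

```text
clock: 1.75
eef_pos: [0.4322, 0.2403, 0.3189]
tool_rot: [0.624, 0.781, 0.0, -0.0]
ft_force: [0.1, -0.4, -0.1]
grip_width: 0.0554
t 1.75 tcp [0.4322 0.2403 0.3189] thx 1.7932 j6 1.855 F [ 0.1 -0.4 -0.1] w 0.0554 tilt [-0.0002  0.0009]
shift mm [ 0.2 -2.3 -1.1] turn units -0.07
```

View pics/w1.png

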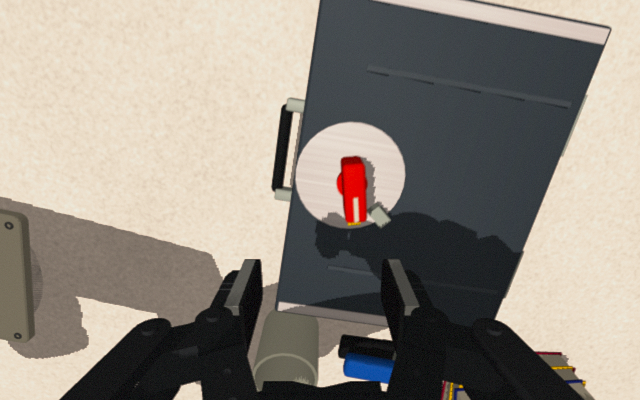

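The wrist view shows the lid, with the red knob top at (352,175) and the steel stop at (379,215). I'll take a second view for triangulation.

```bash
python3 -m inch '[0.3,-20,-90,0,0, 0.3,-20,-90,0,0, 0.3,-20,-90,0,0, 0.3,-20,-90,0,0]'
python3 - <<'E'
from h import *
st()
snap('wrist','w2')
for n in ['w1','w2']:
    i=cv2.imread(f'pics/{n}.png'); 
    g=i.astype(int); m=((g[:,:,2]>150)&(g[:,:,1]<60)&(g[:,:,0]<60)); ys,xs=np.nonzero(m); print(n,xs.min(),xs.max(),ys.min(),ys.max(),xs.mean(),ys.mean())
    x,y=int(xs.mean()),int(ys.mean())
    cv2.imwrite(f'pics/{n}z.png',cv2.resize(i[y-60:y+60,x-80:x+80],None,fx=5,fy=5,interpolation=cv2.INTER_CUBIC)); print(x-80,y-60)
E
```

```text
clock: 2.2
eef_pos: [0.3472, 0.1961, 0.3202]
tool_rot: [0.626, 0.78, 0.0, 0.0]
ft_force: [0.9, 0.5, 0.5]
grip_width: 0.0555
t 2.20 tcp [0.3472 0.1961 0.3202] thx 1.7878 j6 1.868 F [0.9 0.5 0.5] w 0.0555 tilt [0.0007 0.0001]
w1 337 365 163 221 353.2200342465753 189.16352739726028
273 129
w2 461 504 127 188 489.790658882402 154.57547956630526
409 94
```

View pics/w1z.png

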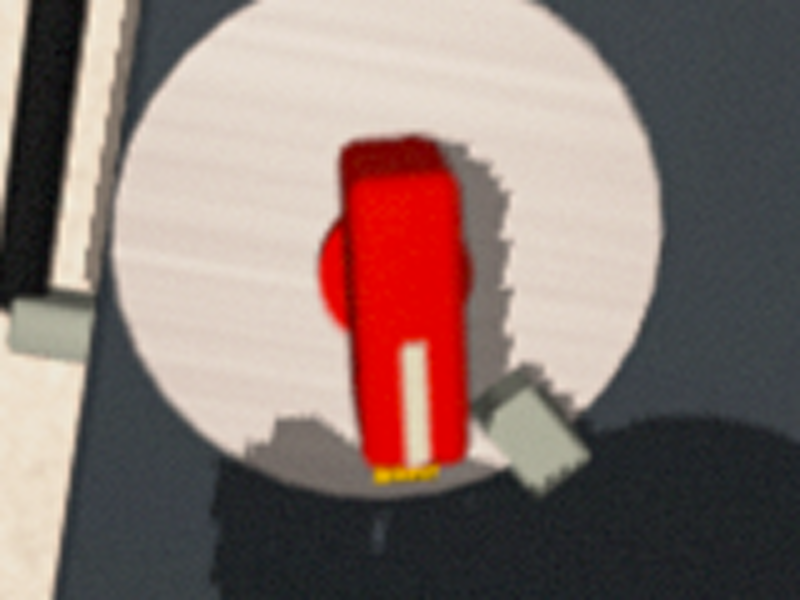

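View pics/w2z.png

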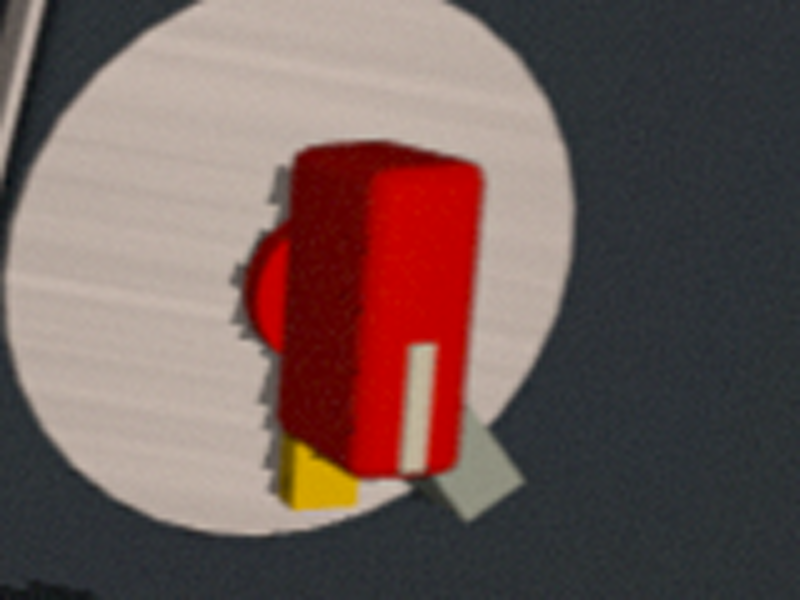

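View pics/w2.png

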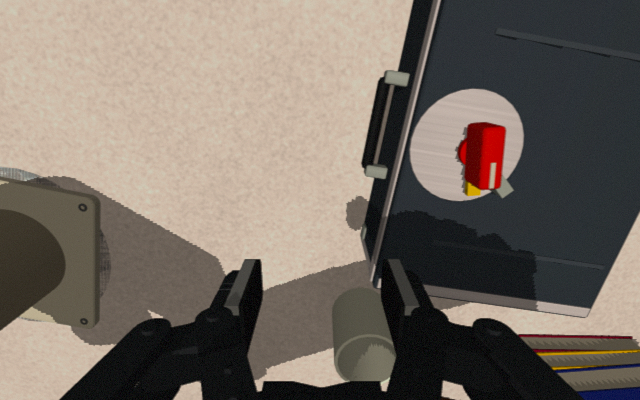

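Run:
```python
from h import *
a=load('w1');b=load('w2')
A=lambda p:(a,273+(p[0]-2)/5,129+(p[1]-2)/5)
B=lambda p:(b,409+(p[0]-2)/5,94+(p[1]-2)/5)
P=[]
for p,q in [((343,178),(372,170)),((457,180),(482,168)),((466,465),(460,470)),((366,465),(352,475))]:
    x,e=tri([A(p),B(q)]);P.append(x);print(np.round(x,4),np.round(e,4))
P=np.array(P);c=P.mean(0);d=(P[2]+P[3]-P[0]-P[1])/2;print('c',c,'len',np.linalg.norm(d),'ang',np.arctan2(d[1],d[0]))
print('stop',tri([A((535,437)),B((475,470))]))
for im,l in [(a,[(321,-2),(610,27),(497,318),(277,303)]),(b,[(587,315),(374,287)])]:
    for u,v in l: print(np.round(atz(im,u,v,.117),4))
print('hinge-side est from knob', c)
```

```text
[0.4381 0.2749 0.1633] [0.0004 0.0004]
[0.4534 0.278  0.1613] [0.0001 0.0001]
[0.465  0.2387 0.1638] [0.0001 0.0001]
[0.4515 0.2346 0.162 ] [0.0003 0.0003]
c [0.45200734 0.25655298 0.16258076] len 0.041769510087850896 ang -1.2653782845178807
stop (array([0.4799949 , 0.23626081, 0.14155775]), [0.0011958340318334731, 0.0011958340318334402])
[0.4007 0.3776 0.117 ]
[0.607  0.4059 0.117 ]
[0.6248 0.1528 0.117 ]
[0.416  0.1229 0.117 ]
[0.6237 0.1283 0.117 ]
[0.4155 0.1144 0.117 ]
hinge-side est from knob [0.45200734 0.25655298 0.16258076]
```

Run:
```python
from h import *
go(.4515,.2575,.25,1.876)
```

```text
t 2.25 tcp [0.3481 0.1967 0.3204] thx 1.7877 j6 1.868 F [ 0.4 -0.2  1.2] w 0.0555 tilt [0.0016 0.0006]
shift mm [ 37.1 113.9  70.6] turn units -0.84
```

```bash
python3 -m inch '[0,37,114,60,-0.84, 0,37,114,60,-0.84, 0,37,114,60,-0.84, 0,37,114,60,-0.84,0,37,114,70,-0.84,0,37,114,70,-0.84]'
python3 - <<'E'
from h import *
go(.4515,.2575,.207,1.876)
snap('wrist','w3')
E
```

```text
clock: 2.85
eef_pos: [0.4506, 0.2573, 0.2486]
tool_rot: [0.591, 0.806, -0.001, -0.001]
ft_force: [-0.1, -0.2, -0.0]
grip_width: 0.0428
t 2.85 tcp [0.4506 0.2573 0.2486] thx 1.8761 j6 1.784 F [-0.1 -0.2 -0. ] w 0.0428 tilt [-0.0022 -0.0013]
shift mm [-0.   1.  41.6] turn units 0.00
```

View pics/w3.png

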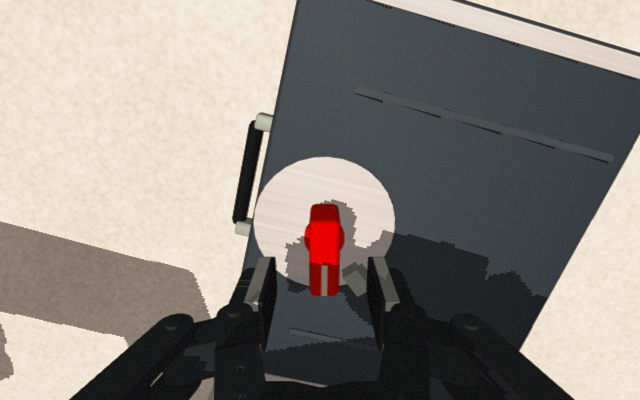

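The knob at (323,250) is centred and aligned between the fingers. Now I'll descend and grip it.

```bash
python3 -m inch '[0,0,1,30,0, 0,0,1,41,0, 0,0,1,41,0, -1,0,1,41,0, -1,0,1,41,0, -1,0,1,41,0,-1,0,1,41,0]'; python3 -c "
from h import *
st();snap('wrist','w4')"
```

```text
clock: 3.6
eef_pos: [0.452, 0.2583, 0.2103]
tool_rot: [0.591, 0.807, 0.0, -0.0]
ft_force: [-3.2, -1.0, 5.1]
grip_width: 0.0148
t 3.60 tcp [0.452  0.2583 0.2103] thx 1.8767 j6 1.784 F [-3.2 -1.   5.1] w 0.0148 tilt [0.0005 0.0006]
```

View pics/w4.png

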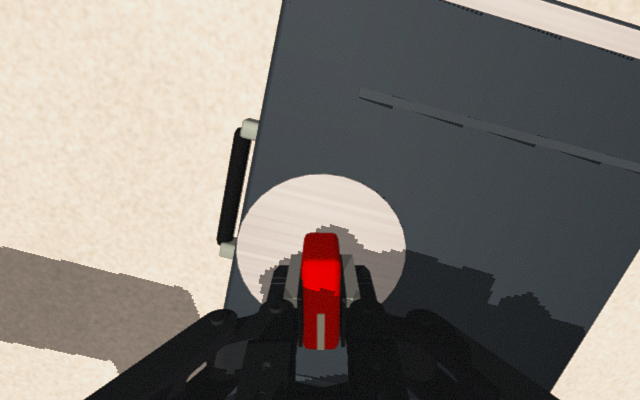

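Gripped at 14.8 mm width. Now I'll push in.

```bash
python3 -m inch '[-1,0,0,5,0, -1,0,0,9,0, -1,0,0,11,0, -1,0,0,11,0,-1,0,0,11,0]'; python3 -c "
from h import *
st()"
```

```text
clock: 4.15
eef_pos: [0.4519, 0.2583, 0.2004]
tool_rot: [0.591, 0.807, 0.001, 0.0]
ft_force: [-6.5, -2.4, 12.0]
grip_width: 0.0149
t 4.15 tcp [0.4519 0.2583 0.2004] thx 1.8766 j6 1.784 F [-6.5 -2.4 12. ] w 0.0149 tilt [0.0011 0.001 ]
```

```bash
python3 -m inch '[-1,0,0,1,-1.2, -1,0,0,1,-2.4, -1,0,0,1,-3.6, -1,0,0,1,-4.8,-1,0,0,1,-6.0,-1,0,0,1,-7.2,-1,0,0,1,-8.4,-1,0,0,1,-9.6]'; python3 -c "
from h import *
st();snap('wrist','w5')"
```

```text
clock: 4.95
eef_pos: [0.4507, 0.2573, 0.2003]
tool_rot: [0.127, 0.992, -0.001, -0.0]
ft_force: [-11.4, -7.5, 21.2]
grip_width: 0.0153
t 4.95 tcp [0.4507 0.2573 0.2003] thx 2.8868 j6 0.774 F [-11.4  -7.5  21.2] w 0.0153 tilt [-0.001  -0.0009]
```

View pics/w5.png

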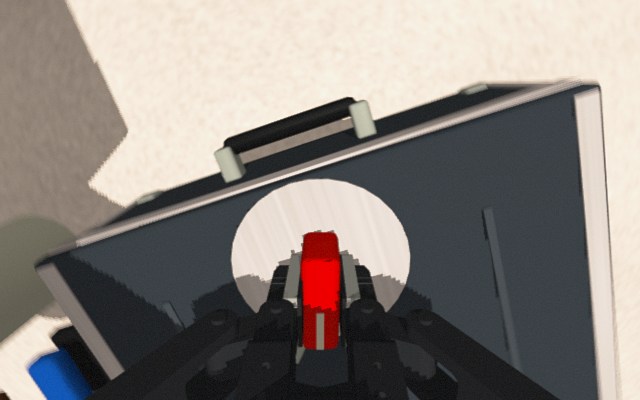

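```bash
python3 -m inch '[-1,0,0,0,-1.2, -1,0,0,0,-2.4, -1,0,0,0,-2.6, -1,0,0,0,-2.6]'; python3 -c "
from h import *
o,R,t=st();print(o['ft_torque'])"
```

```text
clock: 5.4
eef_pos: [0.4506, 0.2569, 0.2003]
tool_rot: [-0.006, 1.0, -0.001, -0.001]
ft_force: [-11.4, -8.3, 21.1]
grip_width: 0.0152
t 5.40 tcp [0.4506 0.2569 0.2003] thx -3.1290 j6 0.506 F [-11.4  -8.3  21.1] w 0.0152 tilt [-0.0012 -0.0019]
[-1.62831592  2.4270206   0.01852916]
```

```bash
python3 -m inch '[-1,0,0,-6,0, -1,0,0,-11,0, -1,0,0,-11,0, -1,0,0,-11,0]'; python3 -c "
from h import *
o,R,t=st();print(o['ft_torque'])"
```

```text
clock: 5.8
eef_pos: [0.4506, 0.2569, 0.2088]
tool_rot: [-0.006, 1.0, -0.001, -0.001]
ft_force: [-6.2, -4.7, 6.7]
grip_width: 0.0151
t 5.80 tcp [0.4506 0.2569 0.2088] thx -3.1293 j6 0.506 F [-6.2 -4.7  6.7] w 0.0151 tilt [-0.0027 -0.0027]
[-1.0048379   1.26232928 -0.06778702]
```

```bash
python3 -m inch '[-1,-2,0,-10,0, -1,-6,0,-18,0, -1,-10,0,-27,0, -1,-13,0,-34,0, -1,-13,0,-34,0]'; python3 -c "
from h import *
o,R,t=st();print(o['ft_torque']);snap('scene','s2')
import cv2
i=cv2.imread('pics/s2.png');cv2.imwrite('pics/s2z.png',cv2.resize(i[60:240,300:480],None,fx=3.3,fy=3.3))"
```

```text
clock: 6.3
eef_pos: [0.4629, 0.2571, 0.2409]
tool_rot: [-0.006, 1.0, -0.002, -0.004]
ft_force: [-6.8, -3.8, 0.1]
grip_width: 0.0147
t 6.30 tcp [0.4629 0.2571 0.2409] thx -3.1292 j6 0.494 F [-6.8 -3.8  0.1] w 0.0147 tilt [-0.0075 -0.0036]
[-0.89990785  2.1190865  -0.0710356 ]
```

View pics/s2z.png

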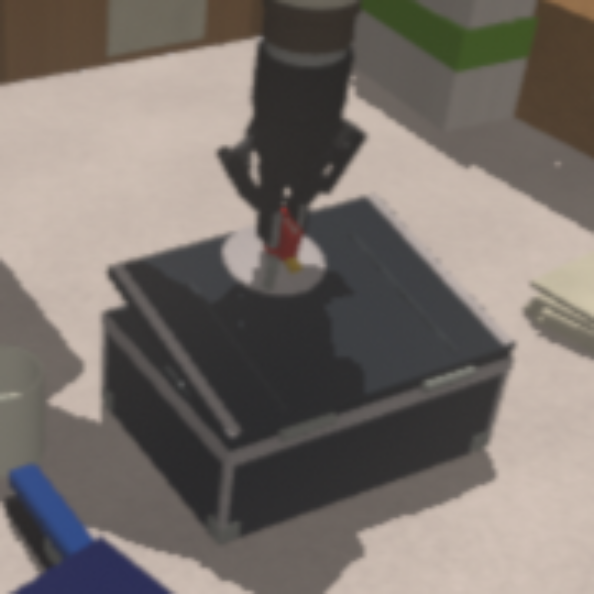

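The scene picture shows the lid rising with the knob in the jaws. I'll continue along the arc.

```bash
python3 -m inch '[-1,-9,0,-15,0, -1,-20,1,-29,0, -1,-32,1,-41,0, -1,-44,2,-53,0, -1,-58,3,-63,0,-1,-74,3,-72,0,-1,-74,3,-72,0]'; python3 -c "
from h import *
o,R,t=st();print(o['ft_torque']);snap('scene','s3')
import cv2
i=cv2.imread('pics/s3.png');cv2.imwrite('pics/s3z.png',cv2.resize(i[60:240,300:480],None,fx=3.3,fy=3.3))"
```

```text
clock: 7.05
eef_pos: [0.5384, 0.2609, 0.3146]
tool_rot: [-0.006, 1.0, -0.002, -0.002]
ft_force: [-5.6, -5.5, 5.0]
grip_width: 0.0148
t 7.05 tcp [0.5384 0.2609 0.3146] thx -3.1293 j6 0.439 F [-5.6 -5.5  5. ] w 0.0148 tilt [-0.0043 -0.0036]
[-1.38969819  2.05738516  0.30847223]
```

View pics/s3z.png

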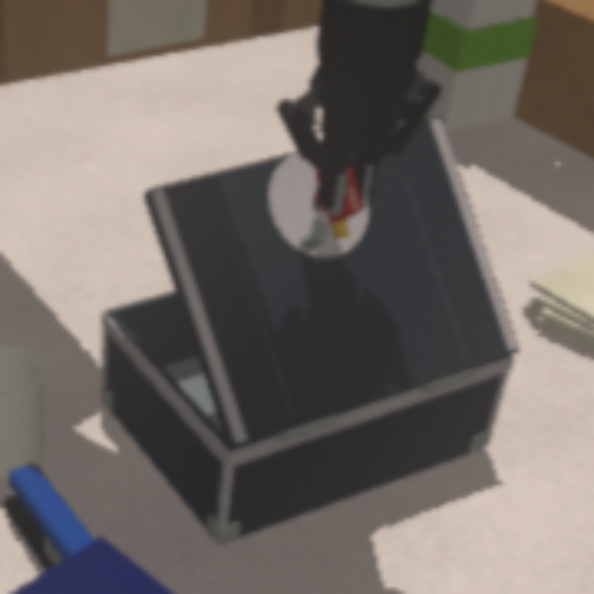

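```bash
python3 -m inch '[-1,-16,1,-7,0, -1,-32,1,-13,0, -1,-49,2,-16,0, -1,-66,3,-19,0, -1,-66,3,-19,0]'; python3 -c "
from h import *
o,R,t=st();print(o['ft_torque']);snap('scene','s4')
import cv2
i=cv2.imread('pics/s4.png');cv2.imwrite('pics/s4z.png',cv2.resize(i[40:220,300:480],None,fx=3.3,fy=3.3))"
```

```text
clock: 7.6
eef_pos: [0.6057, 0.2646, 0.3335]
tool_rot: [-0.006, 1.0, -0.002, -0.001]
ft_force: [-2.5, -5.9, 1.8]
grip_width: 0.015
t 7.60 tcp [0.6057 0.2646 0.3335] thx -3.1297 j6 0.401 F [-2.5 -5.9  1.8] w 0.0150 tilt [-0.0011 -0.0032]
[-1.26277435  1.05835193  0.31704711]
```

View pics/s4z.png

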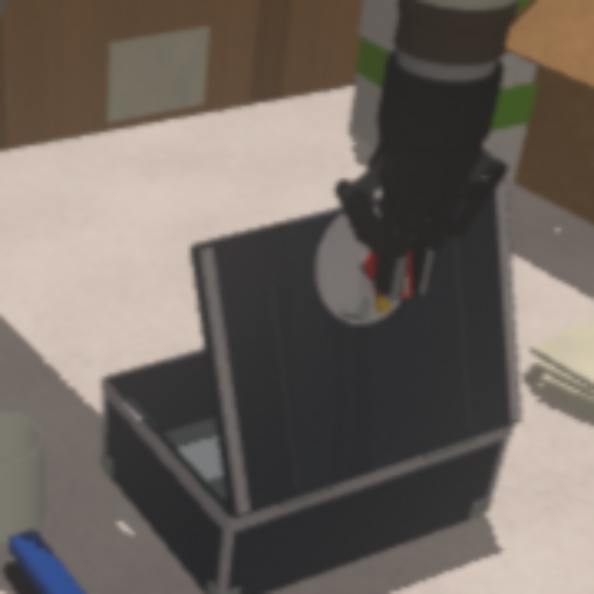

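```bash
python3 -m inch '[-1,-15,1,-1,0, -1,-30,1,0,0, -1,-44,2,2,0, -1,-44,2,2,0, 0.2,-44,2,2,0, 0.2,-44,2,2,0, 0.2,-44,2,2,0]'; python3 -c "
from h import *
o,R,t=st();print(o['ft_torque']);snap('scene','s5')
import cv2
i=cv2.imread('pics/s5.png');cv2.imwrite('pics/s5z.png',cv2.resize(i[40:220,300:480],None,fx=3.3,fy=3.3))"
```

```text
clock: 8.35
eef_pos: [0.6494, 0.2692, 0.3316]
tool_rot: [-0.006, 1.0, 0.0, 0.001]
ft_force: [0.3, -0.2, -1.1]
grip_width: 0.051
t 8.35 tcp [0.6494 0.2692 0.3316] thx -3.1287 j6 0.380 F [ 0.3 -0.2 -1.1] w 0.0510 tilt [0.0018 0.001 ]
[0.0549263 0.0200384 0.0098088]
```

View pics/s5z.png

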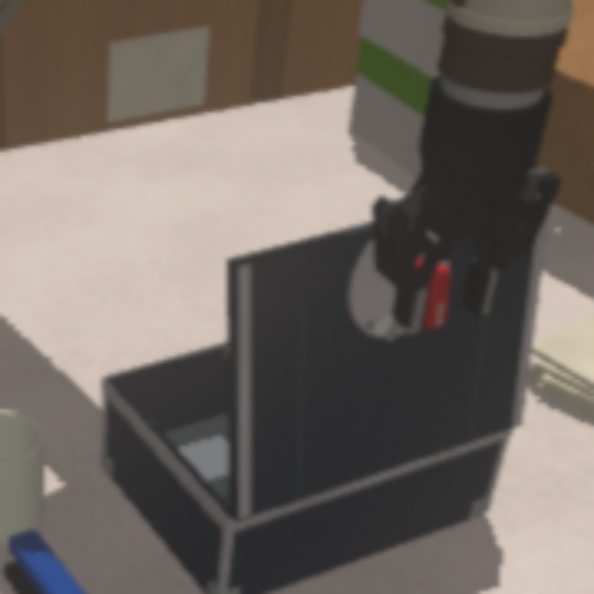

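The lid now stands at about 1.45 rad and the knob is released. I'll back off upward and look into the case.

```bash
python3 -m inch '[0.2,0,0,-40,0, 0.2,0,0,-80,0, 0.2,0,0,-80,0, 0.2,60,0,-80,0,0.2,110,0,-80,0, 0.2,160,0,-70,0, 0.2,190,0,-60,0,0.2,190,0,-60,0]'; python3 -c "
from h import *
o,R,t=st();snap('wrist','w6');snap('top','t6')"
```

```text
clock: 9.2
eef_pos: [0.4515, 0.2645, 0.388]
tool_rot: [-0.008, 1.0, -0.002, -0.005]
ft_force: [0.1, -0.3, -0.7]
grip_width: 0.051
t 9.20 tcp [0.4515 0.2645 0.388 ] thx -3.1259 j6 0.514 F [ 0.1 -0.3 -0.7] w 0.0510 tilt [-0.0095 -0.0045]
```

View pics/w6.png

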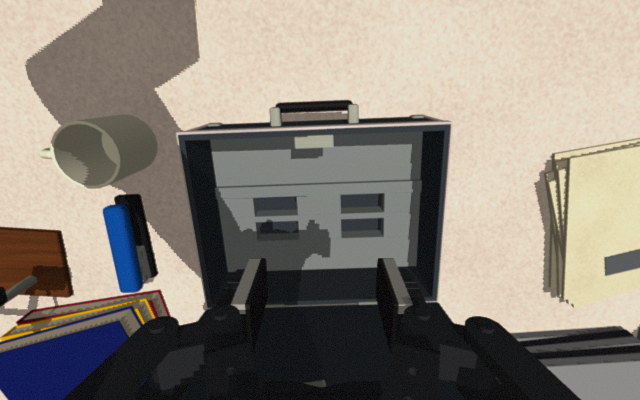

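View pics/t6.png

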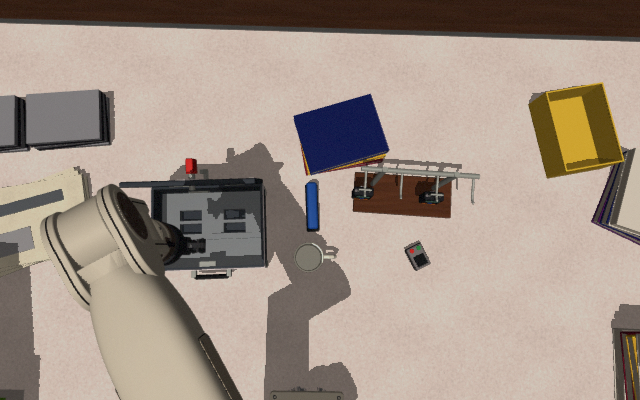

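Run:
```python
import cv2
i=cv2.imread('pics/w6.png');cv2.imwrite('pics/w6z.png',cv2.resize(i[110:270,230:400],None,fx=4.5,fy=3.7,interpolation=cv2.INTER_CUBIC)[:600])
i=cv2.imread('pics/t6.png');cv2.imwrite('pics/t6z.png',cv2.resize(i[175:285,140:280],None,fx=5,fy=5,interpolation=cv2.INTER_CUBIC))
```

```text
(no output)
```

View pics/w6z.png

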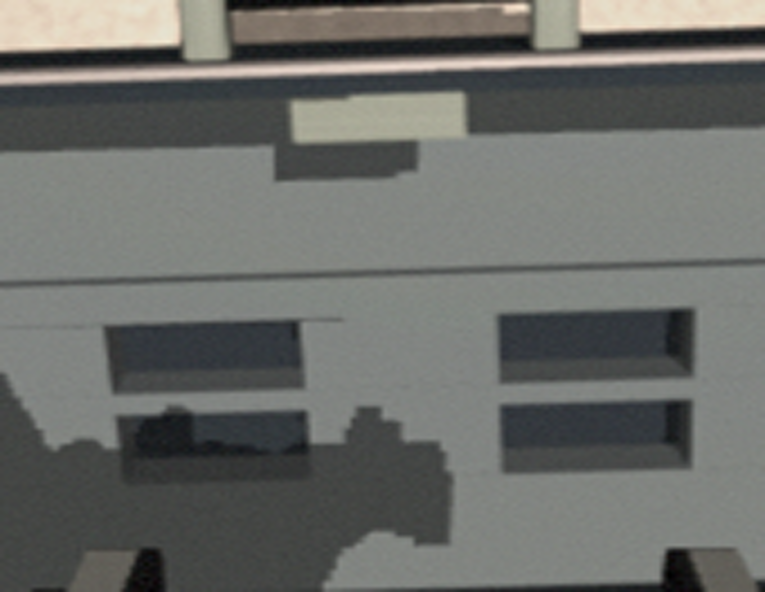

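View pics/t6z.png

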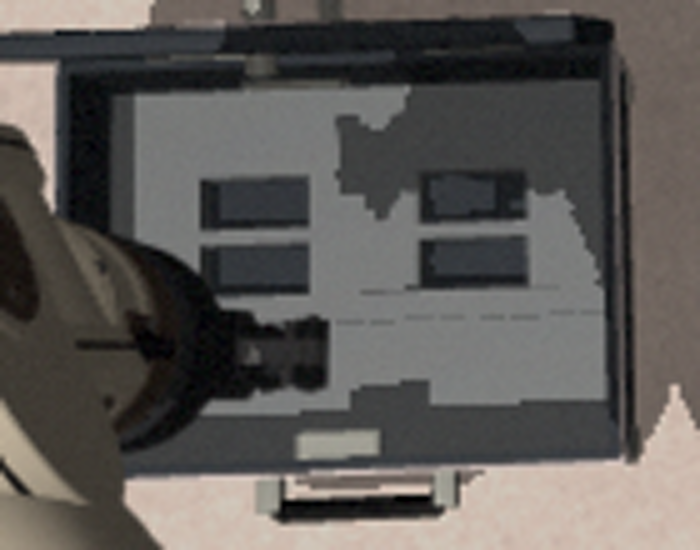

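Run:
```python
from h import *
w=load('w6');t=load('t6')
W=lambda p:(w,230+p[0]/4.5-.4,110+p[1]/3.7-.4)
T=lambda p:(t,140+p[0]/5-.4,175+p[1]/5-.4)
c={}
for k,wp,tp in [('p2',[(107,325),(299,321),(303,388),(113,393)],[(527,286),(420,289),(420,239),(527,236)]),
            ('p1',[(498,314),(693,309),(692,376),(500,383)],[(309,292),(203,296),(200,247),(308,243)])]:
    W3=np.array([atz(*W(p),.03) for p in wp]);T3=np.array([atz(*T(p),.03) for p in tp])
    X=np.array([tri([W(a),T(b)])[0] for a,b in zip(wp,tp)])
    print(k,'wrist',W3.mean(0).round(4),'top',T3.mean(0).round(4),'tri',X.mean(0).round(4))
    for Q in (W3,T3): print('  sizes x %.4f y %.4f'%(np.linalg.norm((Q[2]+Q[3]-Q[0]-Q[1])/2),np.linalg.norm((Q[1]+Q[2]-Q[0]-Q[3])/2)))
    c[k]=(W3.mean(0),T3.mean(0))
for i in (0,1):
    d=c['p1'][i]-c['p2'][i]; print('yaw',np.arctan2(-d[0],d[1]),np.linalg.norm(d))
# rib edges/ front rim
for p in [(2,60),(762,50)]: print('rim',atz(*W(p),.105))
for p in [(0,283),(765,263)]: print('bayback',atz(*W(p),.034))
print('lip', [atz(*W(p),.10).round(4) for p in [(291,100),(466,92),(466,135),(293,143)]])
print([ (n, proj(t,[.617,.2665,.105])) for n in 'h'])
```

```text
p2 wrist [0.5195 0.2024 0.03  ] top [0.5171 0.2006 0.03  ] tri [0.518  0.2015 0.031 ]
  sizes x 0.0258 y 0.0568
  sizes x 0.0267 y 0.0569
p1 wrist [0.5131 0.3179 0.03  ] top [0.5109 0.3163 0.03  ] tri [0.511  0.3162 0.035 ]
  sizes x 0.0259 y 0.0571
  sizes x 0.0262 y 0.0566
yaw 0.055327340358039274 0.11565278888963938
yaw 0.05309972204501343 0.11582047052631508
rim [0.40675637 0.16917179 0.105     ]
rim [0.40109016 0.34110258 0.105     ]
bayback [0.49162171 0.14443921 0.034     ]
bayback [0.480426   0.36414725 0.034     ]
lip [array([0.4173, 0.2342, 0.1   ]), array([0.4143, 0.2748, 0.1   ]), array([0.4264, 0.2751, 0.1   ]), array([0.4294, 0.2346, 0.1   ])]
[('h', array([205.72729543, 184.94668757]))]
```

Run:
```python
from h import *
go(.53,-.2,.36,3.1)
```

```text
t 9.30 tcp [0.4572 0.2664 0.3915] thx -3.1271 j6 0.513 F [ 0.8 -0.1  0.1] w 0.0513 tilt [0.0007 0.0004]
shift mm [ -66.  -467.4   31.4] turn units 0.54
```

```bash
python3 -m inch '[0.6,0,-50,0,0.5, 0.6,0,-100,0,0.5, 0.6,0,-150,10,0.5, 0.6,0,-200,20,0.5, 0.6,-20,-250,30,0.5, 0.6,-40,-300,31,0.5, 0.6,-55,-350,31,0.5, 0.6,-66,-400,31,0.5]'; python3 -m inch '[0.6,0,-50,0,0, 0.6,0,-67,0,0, 0.6,0,-67,0,0, 0.6,0,-67,0,0]'; python3 -c "
from h import *
o,R,t=st();snap('wrist','w7')"
```

```text
clock: 10.1
eef_pos: [0.5298, -0.1228, 0.3608]
tool_rot: [0.02, 1.0, -0.0, 0.002]
ft_force: [0.7, -0.4, 0.4]
grip_width: 0.0683
clock: 10.5
eef_pos: [0.5252, -0.187, 0.3603]
tool_rot: [0.02, 1.0, 0.0, 0.001]
ft_force: [0.7, 0.4, 0.2]
grip_width: 0.0685
t 10.50 tcp [ 0.5252 -0.187   0.3603] thx 3.1007 j6 -0.301 F [0.7 0.4 0.2] w 0.0685 tilt [0.0017 0.0001]
```

View pics/w7.png

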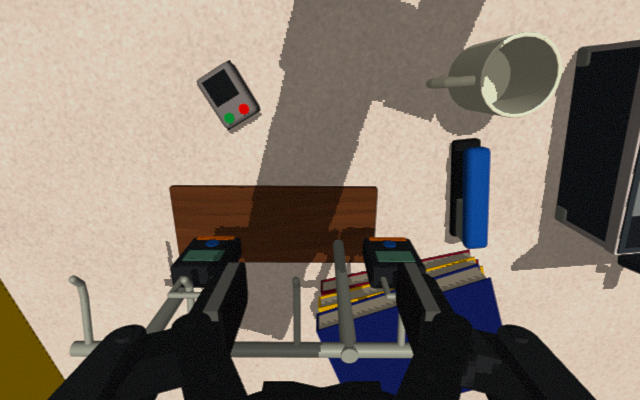

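The fingers partly hide the receivers here (tops near (205,270) and (390,255)). I'll back off toward -x and take two views.

```bash
python3 -m inch '[0.6,50,-40,0,0, 0.6,80,-60,0,0, 0.6,80,-60,0,0, 0.6,80,-60,0,0]'; python3 -c "
from h import *
o,R,t=st();snap('wrist','w8')"; python3 -m inch '[0.6,0,50,0,0, 0.6,0,90,0,0, 0.6,0,90,0,0, 0.6,0,90,0,0]'; python3 -c "
from h import *
o,R,t=st();snap('wrist','w9')
for n in ('w8','w9'):
    i=cv2.imread('pics/%s.png'%n);cv2.imwrite('pics/%sz.png'%n,cv2.resize(i[160:330,140:480],None,fx=2.35,fy=2.35,interpolation=cv2.INTER_CUBIC))
"
```

```text
clock: 10.95
eef_pos: [0.4418, -0.2425, 0.3609]
tool_rot: [0.02, 1.0, -0.0, 0.001]
ft_force: [-0.7, 0.1, -0.2]
grip_width: 0.0681
t 10.95 tcp [ 0.4418 -0.2425  0.3609] thx 3.1020 j6 -0.463 F [-0.7  0.1 -0.2] w 0.0681 tilt [ 0.0022 -0.0005]
clock: 11.4
eef_pos: [0.4465, -0.1514, 0.3602]
tool_rot: [0.017, 1.0, -0.0, 0.001]
ft_force: [-0.3, -1.0, 0.4]
grip_width: 0.0683
t 11.40 tcp [ 0.4465 -0.1514  0.3602] thx 3.1067 j6 -0.292 F [-0.3 -1.   0.4] w 0.0683 tilt [ 0.001  -0.0006]
```

View pics/w8.png

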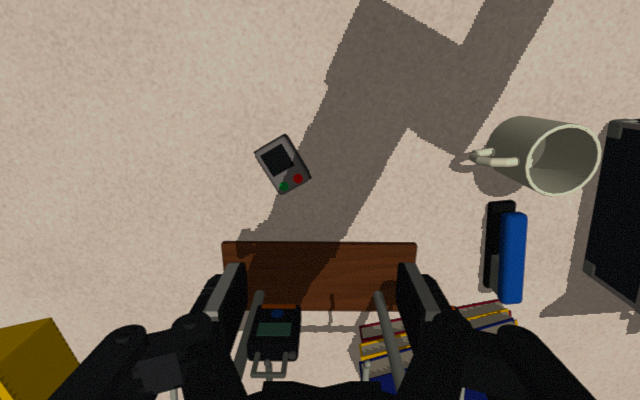

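View pics/w9.png

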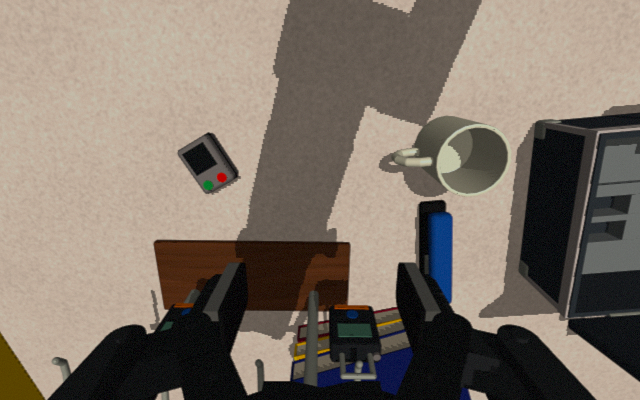

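```bash
python3 -c "
import cv2
R=lambda n,x,y:cv2.resize(cv2.imread('pics/%s.png'%n)[y:y+100,x:x+130],None,fx=3,fy=3,interpolation=cv2.INTER_CUBIC)
import numpy as np
cv2.imwrite('pics/q1.png',np.vstack([np.hstack([R('w7',150,220),R('w8',220,290)]),np.hstack([R('w7',340,220),R('w9',300,290)])]))
"
```

```text
(no output)
```

View pics/q1.png

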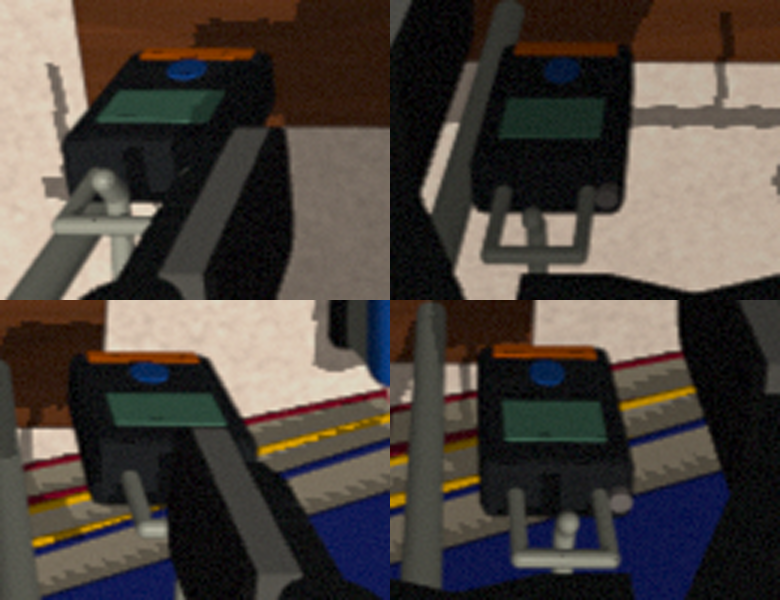

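Run:
```python
from h import *
a=load('w7');b=load('w8');c=load('w9')
d=-.35
A2=lambda u,v:(a,150+u/3+d,220+v/3+d); B=lambda u,v:(b,220+(u-390)/3+d,290+v/3+d)
A4=lambda u,v:(a,340+u/3+d,220+(v-300)/3+d); C=lambda u,v:(c,300+(u-390)/3+d,290+(v-300)/3+d)
for n,p,q in [('2bailend',A2(52,225),B(484,255)),('2tip',A2(103,180),B(535,215)),('2btn',A2(186,70),B(562,70)),('2dispTL',A2(122,90),B(507,98)),('2dispTR',A2(224,90),B(605,98)),
 ('4bailend',A4(140,527),C(515,560)),('4btn',A4(150,372),C(547,373)),('4dispTL',A4(105,393),C(503,403)),('4boxTL',A4(70,355),C(479,348)),('4boxTR',A4(205,357),C(605,348))]:
    x,e=tri([p,q]);print(n,np.round(x,4),np.round(e,4))
print('bail2 at z.2035',atz(*B(484,255),.2035),atz(*B(586,255),.2035))
print('bail4',atz(*C(515,560),.2035),atz(*C(617,560),.2035),'tip4',atz(*C(567,525),.207),'tip2',atz(*B(535,215),.207))
```

```text
2bailend [ 0.5896 -0.3087  0.2057] [0.0003 0.0003]
2tip [ 0.5772 -0.2935  0.2046] [0.0007 0.0007]
2btn [ 0.5808 -0.2943  0.1356] [0.0001 0.0001]
2dispTL [ 0.5811 -0.3108  0.1482] [0.0005 0.0005]
2dispTR [ 0.5806 -0.278   0.151 ] [0. 0.]
4bailend [ 0.5966 -0.14    0.2066] [0.0001 0.0001]
4btn [ 0.5874 -0.1248  0.1374] [0.0002 0.0002]
4dispTL [ 0.5862 -0.141   0.1532] [0.0003 0.0003]
4boxTL [ 0.5886 -0.148   0.1206] [0. 0.]
4boxTR [ 0.5928 -0.1021  0.117 ] [0.0001 0.0001]
bail2 at z.2035 [ 0.59152862 -0.30912174  0.2035    ] [ 0.59265475 -0.27991209  0.2035    ]
bail4 [ 0.60000139 -0.1397836   0.2035    ] [ 0.60098233 -0.1106154   0.2035    ] tip4 [ 0.58425061 -0.12531424  0.207     ] tip2 [ 0.5741813  -0.29237774  0.207     ]
```

Run:
```python
from h import *
go(.5915,-.2945,.30,3.0996)
```

```text
t 11.45 tcp [ 0.4464 -0.1523  0.3601] thx 3.1048 j6 -0.292 F [ 0.9  0.3 -0.9] w 0.0682 tilt [ 0.0008 -0.0006]
shift mm [-150.2 -136.7   60.3] turn units 0.05
```

```bash
python3 -m inch '[0.6,-40,-36,10,0, 0.6,-80,-72,25,0, 0.6,-115,-105,45,0, 0.6,-150,-137,60,0, 0.6,-150,-137,60,0, 0.6,-150,-137,60,0]'; python3 -c "
from h import *
go(.5915,-.2945,.2195,3.0996);snap('wrist','w10')"
```

```text
clock: 12.05
eef_pos: [0.5904, -0.2986, 0.2957]
tool_rot: [0.021, 1.0, 0.001, -0.002]
ft_force: [-0.6, 0.4, -0.2]
grip_width: 0.0683
t 12.05 tcp [ 0.5904 -0.2986  0.2957] thx 3.0992 j6 -0.426 F [-0.6  0.4 -0.2] w 0.0683 tilt [-0.0044  0.0019]
shift mm [-1.3  4.  76.2] turn units -0.00
```

View pics/w10.png

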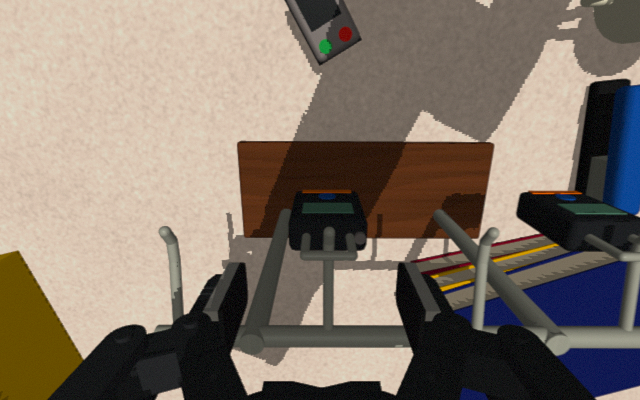

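```bash
python3 -c "
from h import *
go(.5915,-.2945,.2195,3.0996)"
```

```text
t 12.10 tcp [ 0.5898 -0.2975  0.2976] thx 3.1000 j6 -0.426 F [-0.5  0.   0.2] w 0.0681 tilt [-0.0028  0.0014]
shift mm [-1.8  3.  78.1] turn units 0.00
```

```bash
python3 -m inch '[0.6,-1,2,20,0, 0.6,-2,3,45,0, 0.6,-2,3,65,0, 0.6,-2,3,78,0, 0.6,-2,3,78,0, 0.6,-2,3,78,0]'; python3 -c "
from h import *
go(.5915,-.2945,.2195,3.0996);snap('wrist','w11')"
```

```text
clock: 12.7
eef_pos: [0.592, -0.2932, 0.2234]
tool_rot: [0.02, 1.0, -0.0, 0.001]
ft_force: [0.2, 0.3, 0.9]
grip_width: 0.068
t 12.70 tcp [ 0.592  -0.2932  0.2234] thx 3.1019 j6 -0.420 F [0.2 0.3 0.9] w 0.0680 tilt [ 0.0015 -0.0007]
shift mm [ 0.5 -1.4  3.9] turn units 0.02
```

View pics/w11.png

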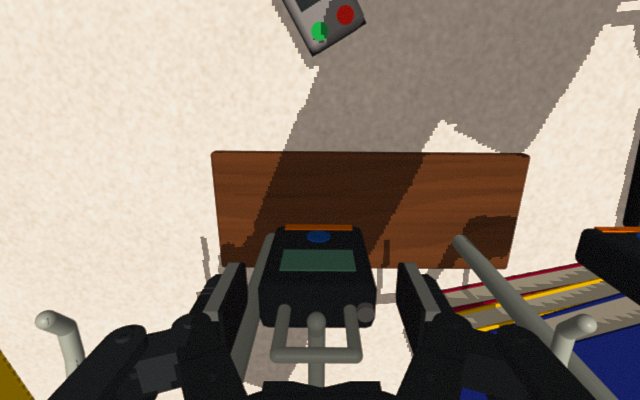

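```bash
python3 -m inch '[0.6,0,-1,3,0, 0.6,0,-1,3,0, -1,0,-1,3,0, -1,0,-1,3,0, -1,0,-1,3,0,-1,0,-1,3,0]'; python3 -c "
from h import *
st();snap('wrist','w12')"
```

```text
clock: 13.35
eef_pos: [0.5921, -0.2943, 0.2194]
tool_rot: [0.02, 1.0, -0.0, 0.0]
ft_force: [0.1, -0.3, 1.6]
grip_width: 0.0471
t 13.35 tcp [ 0.5921 -0.2943  0.2194] thx 3.1019 j6 -0.422 F [ 0.1 -0.3  1.6] w 0.0471 tilt [ 0.0009 -0.0004]
```

View pics/w12.png

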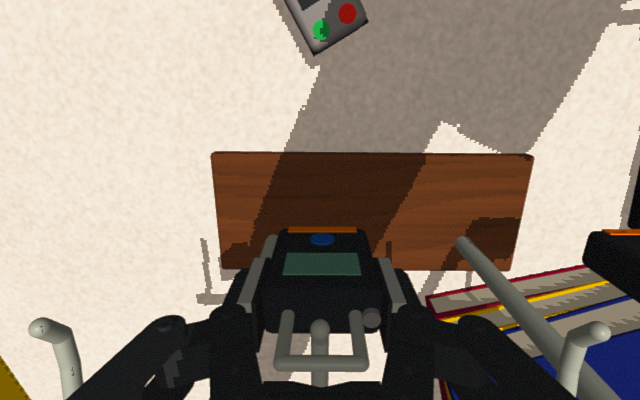

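Gripped at 47 mm. I'll raise it 11 mm, then draw it out.

```bash
python3 -m inch '[-1,0,0,-6,0, -1,0,0,-11,0, -1,0,0,-11,0, -1,0,0,-11,0]'; python3 -c "
from h import *
st()"; python3 -m inch '[-1,15,0,0,0, -1,30,0,0,0, -1,50,0,0,0, -1,70,0,0,0, -1,70,0,0,0]'; python3 -c "
from h import *
st();snap('wrist','w13')"
```

```text
clock: 13.8
eef_pos: [0.5919, -0.2942, 0.23]
tool_rot: [0.02, 1.0, -0.0, 0.0]
ft_force: [-0.2, -0.7, -1.6]
grip_width: 0.0472
t 13.80 tcp [ 0.5919 -0.2942  0.23  ] thx 3.1018 j6 -0.422 F [-0.2 -0.7 -1.6] w 0.0472 tilt [ 0.0002 -0.0001]
clock: 14.3
eef_pos: [0.5196, -0.2912, 0.2298]
tool_rot: [0.021, 1.0, 0.0, -0.001]
ft_force: [0.6, 0.7, -0.5]
grip_width: 0.047
t 14.30 tcp [ 0.5196 -0.2912  0.2298] thx 3.1004 j6 -0.469 F [ 0.6  0.7 -0.5] w 0.0470 tilt [-0.0024  0.0009]
```

View pics/w13.png

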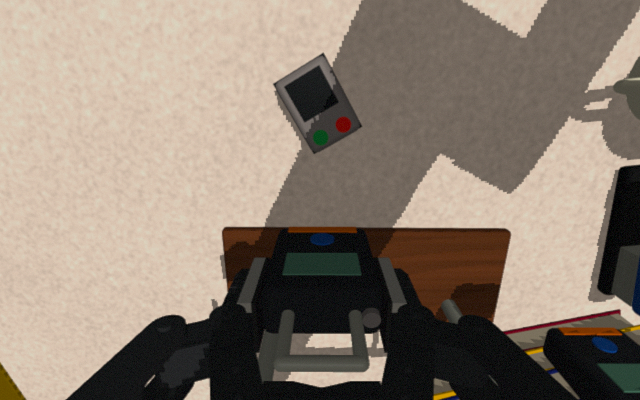

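```bash
python3 -c "
from h import *
go(.46,.0,.31,3.15)"
```

```text
t 14.35 tcp [ 0.5211 -0.2914  0.23  ] thx 3.1009 j6 -0.469 F [ 0.3 -0.9 -0.2] w 0.0475 tilt [-0.0003  0.0003]
shift mm [ 73.  288.7 -79.9] turn units -0.47
```

```bash
python3 -m inch '[-1,20,0,-40,0, -1,40,30,-60,-0.2, -1,60,75,-70,-0.4, -1,73,120,-80,-0.5, -1,73,165,-80,-0.5,-1,73,210,-80,-0.5,-1,73,255,-80,-0.5,-1,73,289,-80,-0.5]'; python3 -c "
from h import *
go(.48,.317,.31,3.197)"
```

```text
clock: 15.15
eef_pos: [0.4613, 0.003, 0.3105]
tool_rot: [-0.007, 1.0, 0.0, 0.001]
ft_force: [0.4, 0.2, -0.2]
grip_width: 0.0474
t 15.15 tcp [0.4613 0.003  0.3105] thx -3.1271 j6 -0.008 F [ 0.4  0.2 -0.2] w 0.0474 tilt [0.0018 0.0007]
shift mm [-23.3 313.7   0.7] turn units -0.39
```

```bash
python3 -m inch '[-1,0,45,0,-0.2, -1,0,90,0,-0.4, -1,0,135,0,-0.4, -1,0,180,0,-0.4, -1,0,225,0,-0.4,-1,-10,270,0,-0.4,-1,-20,300,0,-0.4,-1,-23,314,0,-0.4]'; python3 -m inch '[-1,0,0,20,0,-1,0,0,30,0,-1,0,0,30,0]'; python3 -c "
from h import *
go(.512,.317,.22,3.197);snap('wrist','w14')"
```

```text
clock: 15.95
eef_pos: [0.4803, 0.3187, 0.3093]
tool_rot: [-0.029, 1.0, 0.001, 0.0]
ft_force: [-0.3, -0.5, 0.4]
grip_width: 0.0475
clock: 16.25
eef_pos: [0.4789, 0.3144, 0.2777]
tool_rot: [-0.027, 1.0, -0.001, -0.002]
ft_force: [-0.5, -0.2, -1.5]
grip_width: 0.0475
t 16.25 tcp [0.4789 0.3144 0.2777] thx -3.0868 j6 0.526 F [-0.5 -0.2 -1.5] w 0.0475 tilt [-0.0036 -0.0023]
shift mm [-33.4   0.9  57.6] turn units -0.01
```

View pics/w14.png

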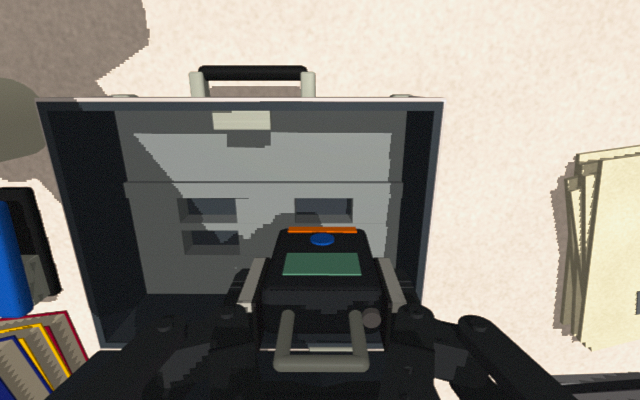

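```bash
python3 -c "
from h import *
st();snap('wrist','w15')
i=cv2.imread('pics/w15.png');cv2.imwrite('pics/w15z.png',cv2.resize(i[180:270,170:380],None,fx=3.8,fy=5,interpolation=cv2.INTER_CUBIC))"
```

```text
t 16.30 tcp [0.4793 0.3144 0.279 ] thx -3.0872 j6 0.526 F [-1.  -1.2 -0.8] w 0.0471 tilt [-0.002  -0.0012]
```

View pics/w15z.png

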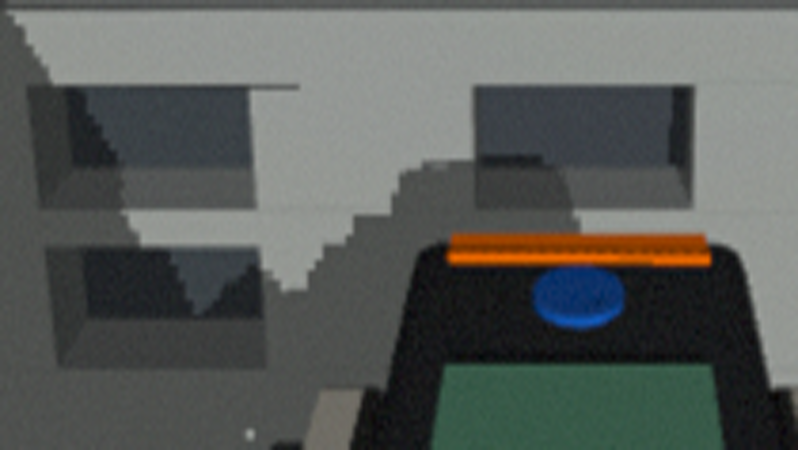

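```bash
python3 -c "
from h import *
c=load('w15')
f=lambda p:atz(c,170+p[0]/3.8-.37,180+p[1]/5-.4,.03)
for L in ([(472,85),(694,86),(692,209),(474,208)],[(27,85),(249,86),(257,209),(38,209)]):
    Q=np.array([f(p) for p in L]);print(Q.mean(0).round(4),'szx',np.linalg.norm(Q[2]+Q[3]-Q[0]-Q[1])/2,'szy',np.linalg.norm(Q[1]+Q[2]-Q[0]-Q[3])/2, (Q[1]-Q[0]).round(4))
# receiver blue button, orange
g=lambda p:(c,170+p[0]/3.8-.37,180+p[1]/5-.4)
o,d=ray(*g((578,295)))
R=np.array(c['extrinsics'])
for zz in (.177,.182,.19): print('btn',atz(*g((578,295)),zz))
go(.512,.317,.22,3.197)
"
```

```text
[0.5127 0.3175 0.03  ] szx 0.02620381591124078 szy 0.057823571597869695 [-0.003   0.0575  0.    ]
[0.5192 0.2019 0.03  ] szx 0.026323456593887632 szy 0.05798021910318017 [-0.003   0.0576  0.    ]
btn [0.47561282 0.31400495 0.177     ]
btn [0.47325117 0.3138706  0.182     ]
btn [0.46947252 0.31365563 0.19      ]
t 16.35 tcp [0.4796 0.3144 0.28  ] thx -3.0875 j6 0.526 F [ 0.5  0.2 -1.1] w 0.0474 tilt [-0.0004 -0.0001]
shift mm [-32.5   0.8  59.9] turn units -0.01
```

```bash
python3 -m inch '[-1,-15,1,20,0, -1,-33,1,50,0, -1,-33,1,90,0, -1,-33,1,120,0, -1,-33,1,130,0,-1,-33,1,130,0,-1,-33,1,130,0]'; python3 -c "
from h import *
snap('wrist','w16');go(.5127,.3173,.108,3.197)"
```

```text
clock: 17.05
eef_pos: [0.5135, 0.3178, 0.152]
tool_rot: [-0.027, 1.0, 0.001, 0.001]
ft_force: [0.2, 0.5, -1.5]
grip_width: 0.0476
t 17.10 tcp [0.5138 0.3181 0.1525] thx -3.0873 j6 0.500 F [ 0.1  0.2 -0.6] w 0.0472 tilt [0.0039 0.0024]
shift mm [ 1.3 -0.8 44.5] turn units -0.01
```

View pics/w16.png

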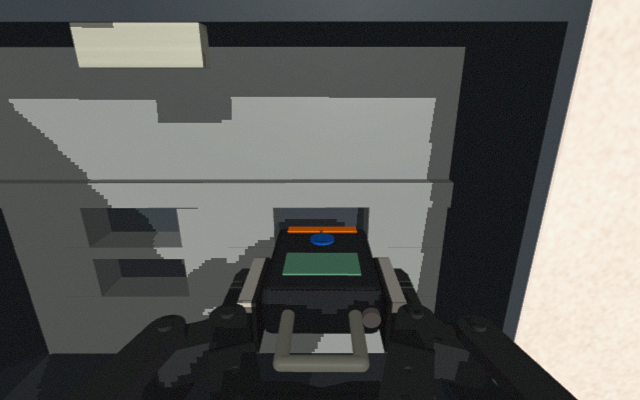

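```bash
python3 -m inch '[-1,1,-1,10,0, -1,1,-1,20,0, -1,1,-1,25,0, -1,1,-1,25,0,-1,1,-1,25,0]'; python3 -c "
from h import *
snap('wrist','w17');go(.5127,.3173,.108,3.197)"
```

```text
clock: 17.6
eef_pos: [0.5113, 0.3162, 0.1246]
tool_rot: [-0.027, 1.0, -0.0, -0.0]
ft_force: [0.2, -0.0, -1.1]
grip_width: 0.047
t 17.65 tcp [0.5116 0.3163 0.1249] thx -3.0871 j6 0.499 F [ 0.1 -0.1  0. ] w 0.0471 tilt [0.0001 0.    ]
shift mm [-1.2  0.9 16.9] turn units -0.01
```

View pics/w17.png

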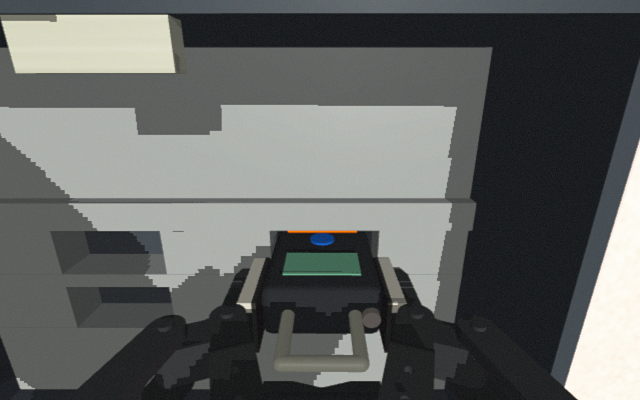

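The foot is inside the pocket and no contact force shows. I'll seat it.

```bash
python3 -m inch '[-1,-1,0,6,0, -1,-1,0,12,0, -1,-1,0,16,0, -1,-1,0,16,0,-1,-1,0,16,0]'; python3 -c "
from h import *
go(.5127,.3173,.108,3.197)"
```

```text
clock: 18.15
eef_pos: [0.5123, 0.3162, 0.1086]
tool_rot: [-0.027, 1.0, -0.0, -0.0]
ft_force: [-0.5, -0.0, -0.7]
grip_width: 0.0473
t 18.15 tcp [0.5123 0.3162 0.1086] thx -3.0872 j6 0.499 F [-0.5 -0.  -0.7] w 0.0473 tilt [-0.0004 -0.0002]
shift mm [-0.4  1.   0.6] turn units -0.01
```

```bash
python3 -m inch '[-1,0,0,1.5,0, -1,0,0,1.5,0, 0.45,0,0,1.5,0, 0.45,0,0,1.5,0, 0.45,0,0,1.5,0]'; python3 -c "
from h import *
st()"; python3 -m inch '[0.45,0,0,-30,0, 0.45,0,0,-70,0, 0.45,0,0,-110,0, 0.45,30,0,-150,0,0.45,50,0,-180,0, 0.45,50,0,-180,0]';  python3 -c "
from h import *
st();snap('wrist','w18')"
```

```text
clock: 18.65
eef_pos: [0.5125, 0.3163, 0.1072]
tool_rot: [-0.027, 1.0, -0.0, -0.0]
ft_force: [-0.1, 0.1, 0.6]
grip_width: 0.0617
t 18.65 tcp [0.5125 0.3163 0.1072] thx -3.0871 j6 0.499 F [-0.1  0.1  0.6] w 0.0617 tilt [-0.0001 -0.0001]
clock: 19.25
eef_pos: [0.4624, 0.3147, 0.293]
tool_rot: [-0.028, 1.0, 0.003, 0.004]
ft_force: [0.1, 0.3, -0.0]
grip_width: 0.0617
t 19.25 tcp [0.4624 0.3147 0.293 ] thx -3.0856 j6 0.542 F [ 0.1  0.3 -0. ] w 0.0617 tilt [0.0072 0.0054]
```

View pics/w18.png

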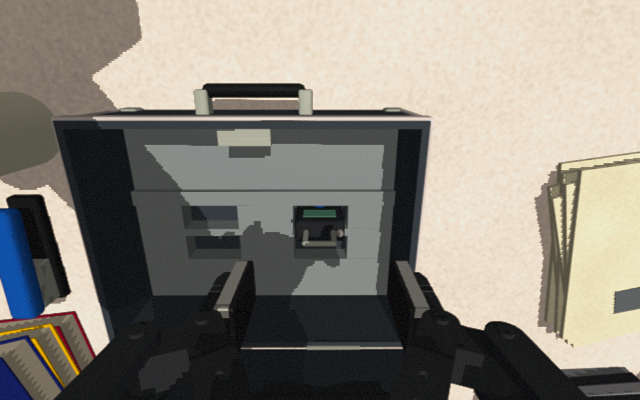

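Receiver 2 stands in pocket 1, seen at (321,228). Now receiver 4.

```bash
python3 -c "
from h import *
go(.598,-.125,.30,3.1)"
```

```text
t 19.30 tcp [0.4627 0.3144 0.2904] thx -3.0861 j6 0.541 F [0.5 0.6 0.1] w 0.0616 tilt [0.005  0.0033]
shift mm [-110.7 -446.2  -10.4] turn units 0.93
```

```bash
python3 -m inch '[0.6,20,-50,-20,0.2, 0.6,20,-100,-20,0.4, 0.6,20,-150,-20,0.6, 0.6,15,-200,-20,0.8, 0.6,10,-250,-15,0.9, 0.6,0,-290,-10,0.9, 0.6,-20,-335,-10,0.9,0.6,-50,-375,-10,0.9]';  python3 -c "
from h import *
go(.598,-.125,.30,3.1)"
```

```text
clock: 20.1
eef_pos: [0.5323, -0.0608, 0.2958]
tool_rot: [0.021, 1.0, 0.0, -0.002]
ft_force: [1.2, 0.1, 0.2]
grip_width: 0.0683
t 20.10 tcp [ 0.5323 -0.0608  0.2958] thx 3.1001 j6 -0.072 F [1.2 0.1 0.2] w 0.0683 tilt [-0.0031  0.0002]
shift mm [-68.3 -61.4  -4.5] turn units 0.00
```

```bash
python3 -m inch '[0.6,-30,-30,0,0, 0.6,-60,-58,0,0, 0.6,-62,-60,0,0, 0.6,-62,-60,0,0, 0.6,-62,-60,0,0]';  python3 -c "
from h import *
snap('wrist','w19');go(.598,-.125,.223,3.1)"
```

```text
clock: 20.6
eef_pos: [0.5917, -0.12, 0.2961]
tool_rot: [0.02, 1.0, 0.0, -0.001]
ft_force: [0.6, 0.7, 0.7]
grip_width: 0.0683
t 20.65 tcp [ 0.5917 -0.1196  0.2968] thx 3.1027 j6 -0.161 F [-0.9 -0.5  0.2] w 0.0681 tilt [-0.0017  0.0006]
shift mm [-6.7 -5.1 73.8] turn units 0.03
```

View pics/w19.png

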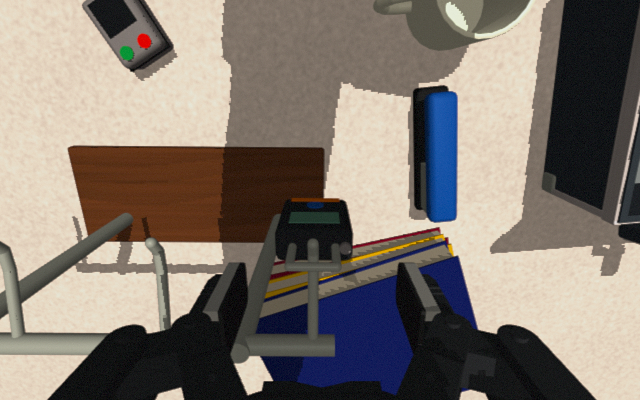

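```bash
python3 -m inch '[0.6,-5,-4,15,0, 0.6,-7,-5,40,0, 0.6,-7,-5,60,0, 0.6,-7,-5,74,0, 0.6,-7,-5,76,0, 0.6,-7,-5,76,0]';  python3 -c "
from h import *
snap('wrist','w20');go(.598,-.125,.2195,3.1)"
```

```text
clock: 21.25
eef_pos: [0.5988, -0.1252, 0.2209]
tool_rot: [0.019, 1.0, 0.0, -0.001]
ft_force: [0.7, -0.2, 0.4]
grip_width: 0.068
t 21.30 tcp [ 0.5993 -0.1254  0.2218] thx 3.1025 j6 -0.167 F [-0.3 -0.1  0.3] w 0.0682 tilt [ 0.0006 -0.0002]
shift mm [1.4 0.4 2.3] turn units 0.02
```

View pics/w20.png

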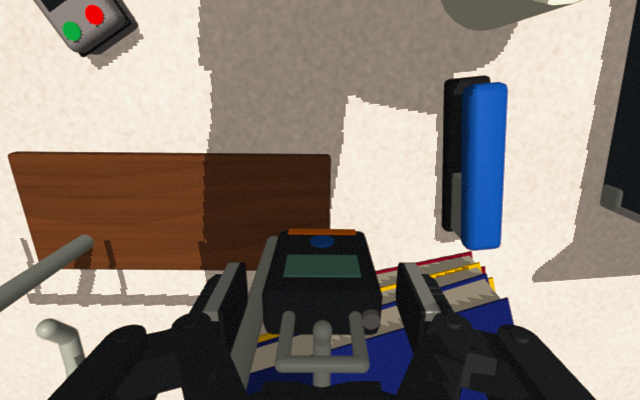

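```bash
python3 -m inch '[0.6,0,0,2,0, 0.6,0,0,2,0, -1,0,0,2,0, -1,0,0,2,0, -1,0,0,2,0,-1,0,0,2,0]'; python3 -c "
from h import *
st()"; python3 -m inch '[-1,0,0,-6,0, -1,0,0,-9,0, -1,0,0,-9,0, -1,0,0,-9,0]'; python3 -c "
from h import *
st()"
```

```text
clock: 21.9
eef_pos: [0.5996, -0.126, 0.2201]
tool_rot: [0.02, 1.0, -0.0, 0.001]
ft_force: [0.8, -0.8, 2.1]
grip_width: 0.0473
t 21.90 tcp [ 0.5996 -0.126   0.2201] thx 3.1016 j6 -0.167 F [ 0.8 -0.8  2.1] w 0.0473 tilt [ 0.0014 -0.0004]
clock: 22.3
eef_pos: [0.5992, -0.1258, 0.2283]
tool_rot: [0.02, 1.0, 0.0, -0.0]
ft_force: [-0.5, 0.6, -1.1]
grip_width: 0.0472
t 22.30 tcp [ 0.5992 -0.1258  0.2283] thx 3.1019 j6 -0.167 F [-0.5  0.6 -1.1] w 0.0472 tilt [-0.0003  0.0001]
```

```bash
python3 -m inch '[-1,0,0,-2.5,0, -1,0,0,-2.5,0, -1,15,0,-2.5,0, -1,30,0,-2.5,0, -1,50,0,-2.5,0, -1,70,0,-2.5,0, -1,70,0,-2.5,0]'; python3 -c "
from h import *
go(.46,.03,.31,3.15);snap('wrist','w21')"
```

```text
clock: 23.0
eef_pos: [0.5271, -0.1228, 0.2309]
tool_rot: [0.02, 1.0, 0.0, -0.001]
ft_force: [0.3, -0.2, -1.2]
grip_width: 0.0473
t 23.00 tcp [ 0.5271 -0.1228  0.2309] thx 3.1013 j6 -0.189 F [ 0.3 -0.2 -1.2] w 0.0473 tilt [-0.0022  0.0004]
shift mm [ 73.3 150.  -78.8] turn units -0.47
```

View pics/w21.png

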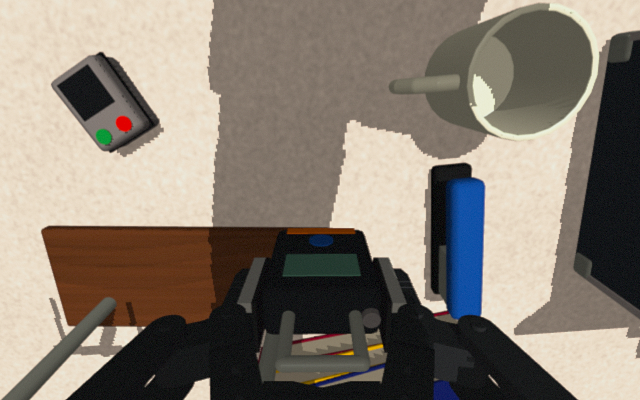

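```bash
python3 -m inch '[-1,20,0,-40,0, -1,40,20,-60,-0.3, -1,60,60,-75,-0.5, -1,73,105,-79,-0.7, -1,60,150,-79,-0.9,-1,55,200,-79,-0.9,-1,50,250,-79,-0.9,-1,47,290,-79,-0.9]'; python3 -c "
from h import *
go(.4863,.2005,.28,3.197)"
```

```text
clock: 23.85
eef_pos: [0.4951, 0.1718, 0.3103]
tool_rot: [-0.028, 1.0, 0.001, 0.001]
ft_force: [0.6, -1.1, -2.0]
grip_width: 0.0471
t 23.85 tcp [0.4951 0.1718 0.3103] thx -3.0857 j6 0.278 F [ 0.6 -1.1 -2. ] w 0.0471 tilt [0.0021 0.0011]
shift mm [ 7.2 29.1 30.3] turn units 0.00
```

```bash
python3 -m inch '[-1,7,27,15,0, -1,7,27,29,0, -1,7,27,29,0, -1,7,27,29,0]'; python3 -c "
from h import *
st();snap('wrist','w22')
i=cv2.imread('pics/w22.png');cv2.imwrite('pics/w22z.png',cv2.resize(i[180:270,270:480],None,fx=3.8,fy=5,interpolation=cv2.INTER_CUBIC))"
```

```text
clock: 24.25
eef_pos: [0.486, 0.1954, 0.281]
tool_rot: [-0.027, 1.0, -0.0, 0.0]
ft_force: [-0.1, -0.1, -1.5]
grip_width: 0.047
t 24.25 tcp [0.486  0.1954 0.281 ] thx -3.0871 j6 0.328 F [-0.1 -0.1 -1.5] w 0.0470 tilt [ 0.0001 -0.0001]
```

View pics/w22z.png

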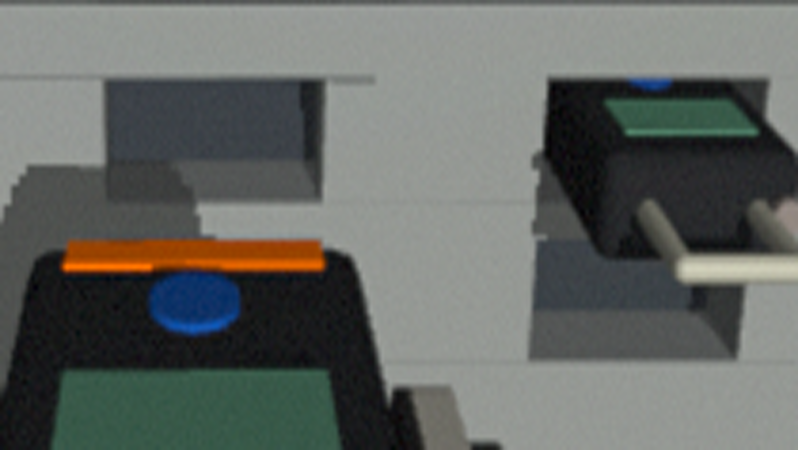

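```bash
python3 -c "
from h import *
c=load('w22')
f=lambda p:atz(c,270+p[0]/3.8-.37,180+p[1]/5-.4,.03)
Q=np.array([f(p) for p in [(105,79),(324,79),(321,201),(108,200)]]);print(Q.mean(0).round(4))
go(.5187,.2015,.152,3.197)
"
```

```text
[0.5189 0.2018 0.03  ]
t 24.30 tcp [0.4862 0.1952 0.2815] thx -3.0877 j6 0.328 F [-0.3  0.6 -1.8] w 0.0469 tilt [0.0011 0.0004]
shift mm [-32.6   4.6 129.6] turn units -0.01
```

```bash
python3 -m inch '[-1,-15,3,20,0, -1,-33,4,50,0, -1,-33,4,90,0, -1,-33,4,120,0, -1,-33,4,130,0,-1,-33,4,130,0,-1,-33,4,130,0]'; python3 -c "
from h import *
snap('wrist','w23');go(.5186,.2012,.108,3.197)"
```

```text
clock: 25.0
eef_pos: [0.5195, 0.2011, 0.1529]
tool_rot: [-0.027, 1.0, 0.001, 0.002]
ft_force: [-0.1, 0.2, -0.4]
grip_width: 0.0469
t 25.05 tcp [0.5197 0.2013 0.1533] thx -3.0876 j6 0.316 F [-0.5  0.5 -0.9] w 0.0472 tilt [0.004  0.0016]
shift mm [ 1.3 -0.1 45.3] turn units -0.01
```

View pics/w23.png

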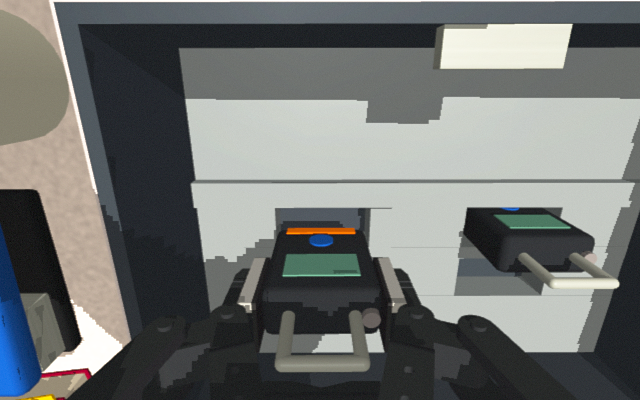

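```bash
python3 -m inch '[-1,0,0,10,0, -1,0,0,20,0, -1,0,0,26,0, -1,0,0,26,0,-1,0,0,26,0]'; python3 -c "
from h import *
snap('wrist','w24');go(.5186,.2012,.108,3.197)"
```

```text
clock: 25.55
eef_pos: [0.5179, 0.2009, 0.1246]
tool_rot: [-0.027, 1.0, -0.0, -0.0]
ft_force: [-0.3, -0.1, -1.7]
grip_width: 0.0475
t 25.60 tcp [0.5182 0.2011 0.1249] thx -3.0870 j6 0.316 F [-0.1 -0.2  0.3] w 0.0469 tilt [-0.0001 -0.    ]
shift mm [-0.4  0.1 16.9] turn units -0.01
```

View pics/w24.png

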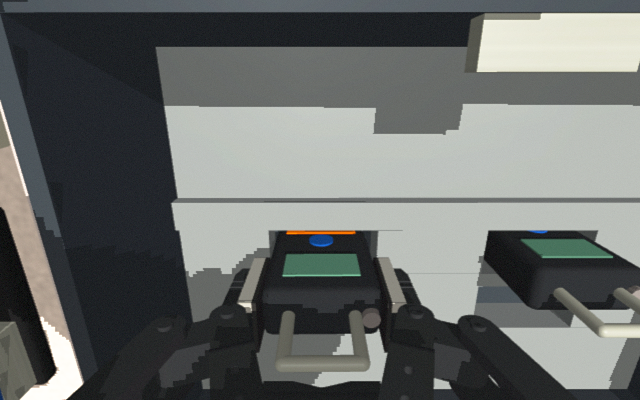

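```bash
python3 -m inch '[-1,0,0,6,0, -1,0,0,12,0, -1,0,0,17,0, -1,0,0,17,0,-1,0,0,17,0]'; python3 -c "
from h import *
st()"; python3 -m inch '[-1,0,0,1,0, -1,0,0,1,0, 0.45,0,0,1,0, 0.45,0,0,1,0, 0.45,0,0,1,0]'; python3 -c "
from h import *
st()"; python3 -m inch '[0.45,0,0,-30,0, 0.45,0,0,-70,0, 0.45,0,0,-110,0, 0.45,30,0,-150,0,0.45,50,0,-180,0, 0.45,50,0,-180,0, 0.45,50,0,-180,0]';  python3 -c "
from h import *
st();snap('wrist','w25');snap('top','t25')"
```

```text
clock: 26.1
eef_pos: [0.5181, 0.2009, 0.1091]
tool_rot: [-0.027, 1.0, 0.0, 0.0]
ft_force: [-3.5, -2.2, 8.5]
grip_width: 0.0473
t 26.10 tcp [0.5181 0.2009 0.1091] thx -3.0871 j6 0.315 F [-3.5 -2.2  8.5] w 0.0473 tilt [0.0006 0.0004]
clock: 26.6
eef_pos: [0.5181, 0.2009, 0.1065]
tool_rot: [-0.027, 1.0, -0.0, -0.0]
ft_force: [1.2, 0.0, -0.4]
grip_width: 0.062
t 26.60 tcp [0.5181 0.2009 0.1065] thx -3.0872 j6 0.316 F [ 1.2  0.  -0.4] w 0.0620 tilt [-0.0003 -0.0002]
clock: 27.3
eef_pos: [0.4684, 0.1985, 0.2875]
tool_rot: [-0.027, 1.0, 0.0, 0.001]
ft_force: [0.1, -0.3, -1.1]
grip_width: 0.0619
t 27.30 tcp [0.4684 0.1985 0.2875] thx -3.0868 j6 0.346 F [ 0.1 -0.3 -1.1] w 0.0619 tilt [0.002  0.0008]
```

View pics/w25.png

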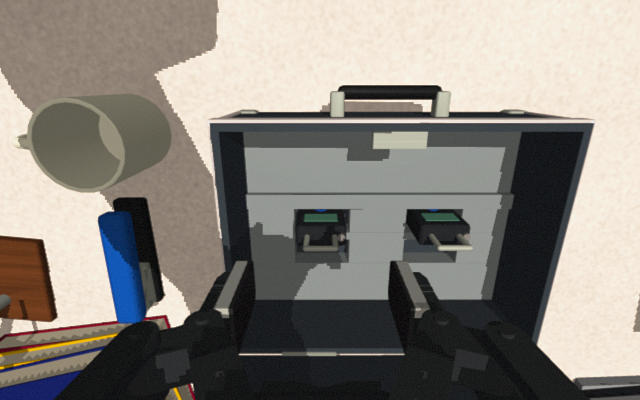

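View pics/t25.png

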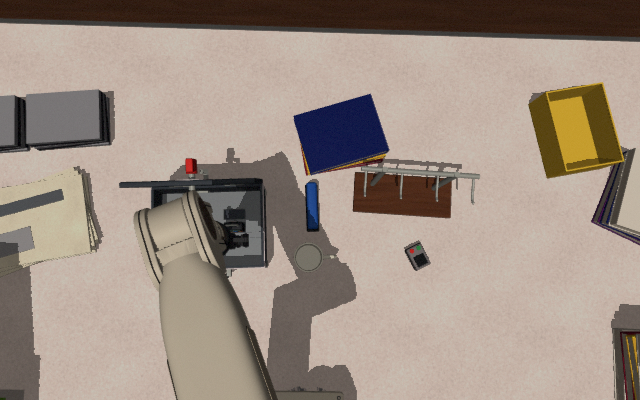

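Both receivers stand in their pockets, seen at (321,232) and (440,228). The transmitter is still at top px (417,256). I'll go and measure it up close.

```bash
python3 -c "
from h import *
go(.449,-.289,.26,3.616)"
```

```text
t 27.40 tcp [0.4681 0.1981 0.2855] thx -3.0872 j6 0.346 F [-0.5 -0.2  0.1] w 0.0619 tilt [-0.0019 -0.0009]
shift mm [  45.5 -485.3   25.9] turn units -4.01
```

```bash
python3 -m inch '[0.6,20,-50,-20,-0.5, 0.6,20,-100,-20,-1, 0.6,30,-150,-10,-1.5, 0.6,30,-200,0,-2, 0.6,40,-250,0,-2.5, 0.6,45,-300,0,-3, 0.6,45,-350,0,-3.5,0.6,45,-385,10,-4]';  python3 -m inch '[0.6,40,-50,0,0,0.6,75,-65,0,0,0.6,75,-65,0,0]'; python3 -c "
from h import *
go(.449,-.289,.26,3.616)"
```

```text
clock: 28.2
eef_pos: [0.4442, -0.1914, 0.2761]
tool_rot: [-0.235, 0.972, 0.0, -0.0]
ft_force: [2.0, 1.3, 0.5]
grip_width: 0.0683
clock: 28.5
eef_pos: [0.4041, -0.2854, 0.2744]
tool_rot: [-0.23, 0.973, 0.001, -0.002]
ft_force: [0.4, 1.3, -0.3]
grip_width: 0.0682
t 28.50 tcp [ 0.4041 -0.2854  0.2744] thx -2.6774 j6 -1.078 F [ 0.4  1.3 -0.3] w 0.0682 tilt [-0.0048  0.0009]
shift mm [-38.6 -23.4  14.1] turn units -0.10
```

```bash
python3 -c "
from h import *
st();snap('wrist','w26')"; python3 -m inch '[0.6,-38,-23,10,0,0.6,-38,-23,10,0,0.6,-38,-23,10,0,0.6,-38,-23,10,0]'; python3 -c "
from h import *
st();snap('wrist','w27')"
```

```text
t 28.50 tcp [ 0.4041 -0.2854  0.2744] thx -2.6774 j6 -1.078 F [ 0.4  1.3 -0.3] w 0.0682 tilt [-0.0048  0.0009]
clock: 28.95
eef_pos: [0.4514, -0.2827, 0.2663]
tool_rot: [-0.235, 0.972, 0.001, -0.001]
ft_force: [0.2, -1.2, 0.8]
grip_width: 0.0683
t 28.95 tcp [ 0.4514 -0.2827  0.2663] thx -2.6666 j6 -1.034 F [ 0.2 -1.2  0.8] w 0.0683 tilt [-0.0016  0.001 ]
```

View pics/w26.png

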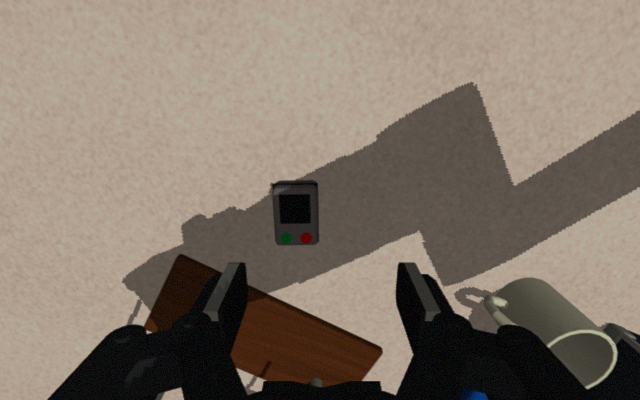

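View pics/w27.png

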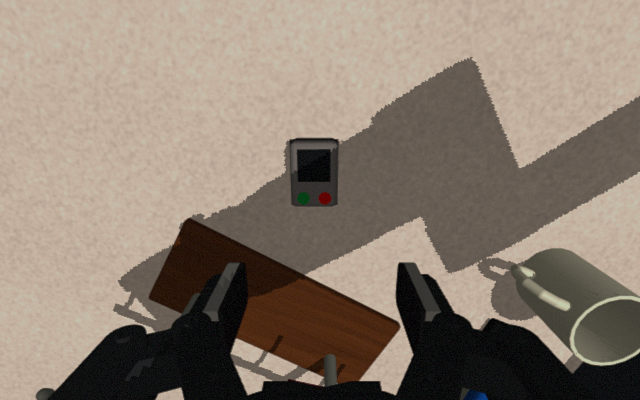

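```bash
python3 -c "
from h import *
a=load('w26');b=load('w27')
import numpy as np
P=[(274,182),(318,182),(318,244),(276,244)];Q=[(291,140),(338,140),(336,206),(292,206)]
X=np.array([tri([(a,*p),(b,*q)])[0] for p,q in zip(P,Q)]);print(X.round(4))
for c,L in ((a,P),(b,Q)):
    Y=np.array([atz(c,u,v,.034) for u,v in L]);d=(Y[0]+Y[1]-Y[2]-Y[3])/2;e=(Y[1]+Y[2]-Y[0]-Y[3])/2
    print(Y.mean(0).round(4),np.linalg.norm(d),np.linalg.norm(e),np.arctan2(d[1],d[0]))
print(proj(load('t25'),X.mean(0)))
"
python3 -c "
import cv2
i=cv2.imread('pics/w27.png');cv2.imwrite('pics/w27z.png',cv2.resize(i[125:220,270:360],None,fx=6,fy=6,interpolation=cv2.INTER_CUBIC))"
```

```text
[[ 0.4352 -0.3237  0.0047]
 [ 0.4139 -0.2836  0.0083]
 [ 0.469  -0.2566  0.0257]
 [ 0.4886 -0.2949  0.0254]]
[ 0.4458 -0.2909  0.034 ] 0.06477392176792075 0.041941553017211614 -2.6848409529034623
[ 0.4482 -0.2913  0.034 ] 0.06204516392852991 0.04152764998168719 -2.6796474852077763
[416.15039403 255.43483844]
```

View pics/w27z.png

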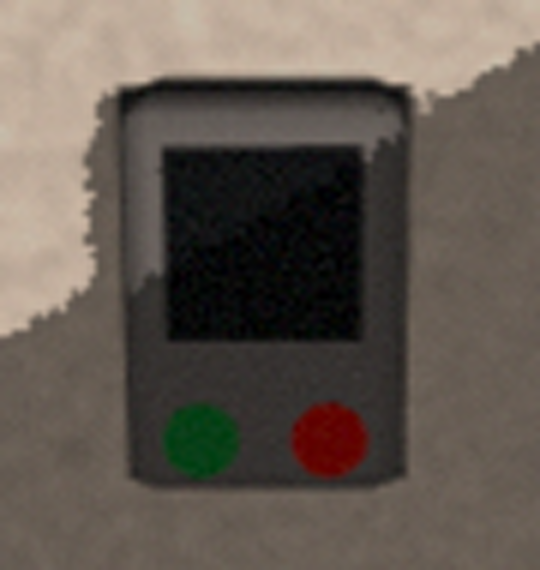

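```bash
python3 -c "
from h import *
go(.449,-.2908,.14,3.603)"
```

```text
t 29.00 tcp [ 0.4513 -0.2829  0.2669] thx -2.6670 j6 -1.035 F [-1.1 -0.7  0.1] w 0.0684 tilt [-0.0007  0.0004]
shift mm [  5.6  -6.1 126.9] turn units 0.13
```

```bash
python3 -m inch '[0.6,5,-5,40,0.13,0.6,5.5,-6,80,0.13,0.6,5.5,-6,110,0.13,0.6,5.5,-6,127,0.13,0.6,5.5,-6,127,0.13,0.6,5.5,-6,127,0.13]'; python3 -c "
from h import *
snap('wrist','w28');go(.449,-.2908,.088,3.603)"
```

```text
clock: 29.6
eef_pos: [0.4493, -0.2916, 0.1409]
tool_rot: [-0.228, 0.974, -0.0, 0.0]
ft_force: [-0.5, -0.7, -0.1]
grip_width: 0.0683
t 29.65 tcp [ 0.4499 -0.292   0.1416] thx -2.6818 j6 -1.035 F [-0.4 -0.4  0.4] w 0.0682 tilt [ 0.0022 -0.0014]
shift mm [ 0.4  1.6 53.6] turn units -0.02
```

View pics/w28.png

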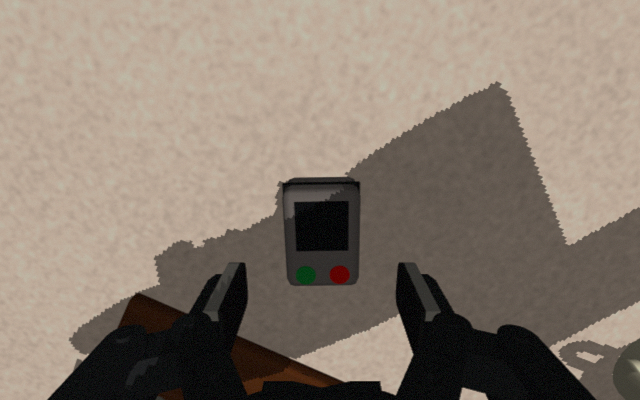

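```bash
python3 -c "
from h import *
c=load('w28')
Y=np.array([atz(c,u,v,.034) for u,v in [(284,184),(360,184),(355,285),(289,285)]]);d=(Y[0]+Y[1]-Y[2]-Y[3])/2;e=(Y[1]+Y[2]-Y[0]-Y[3])/2
print(Y.mean(0).round(4),np.linalg.norm(d),np.linalg.norm(e),np.arctan2(d[1],d[0]))
go(*Y.mean(0)[:2],.088,np.arctan2(d[1],d[0]))
"
```

```text
[ 0.4474 -0.2924  0.034 ] 0.06312664135230693 0.0403267959457426 -2.6799434928947043
t 29.65 tcp [ 0.4499 -0.292   0.1416] thx -2.6818 j6 -1.035 F [-0.4 -0.4  0.4] w 0.0682 tilt [ 0.0022 -0.0014]
shift mm [ 2.5  0.9 53.6] turn units -0.02
```

```bash
python3 -m inch '[0.6,1.5,1,20,0,0.6,1.5,1,40,0,0.6,1.5,1,53,0,0.6,1.5,1,53,0,0.6,1.5,1,53,0]'; python3 -c "
from h import *
st()"; python3 -m inch '[-1,0,0,0,0,-1,0,0,0,0,-1,0,0,0,0,-1,0,0,0,0]';python3 -c "
from h import *
st();snap('wrist','w29')"
```

```text
clock: 30.15
eef_pos: [0.448, -0.2917, 0.0878]
tool_rot: [-0.228, 0.974, -0.0, 0.0]
ft_force: [0.9, -0.4, -0.1]
grip_width: 0.0685
t 30.15 tcp [ 0.448  -0.2917  0.0878] thx -2.6818 j6 -1.037 F [ 0.9 -0.4 -0.1] w 0.0685 tilt [ 0.0011 -0.0007]
clock: 30.55
eef_pos: [0.4484, -0.292, 0.0885]
tool_rot: [-0.228, 0.974, -0.001, 0.001]
ft_force: [-0.3, 1.1, 5.9]
grip_width: 0.0423
t 30.55 tcp [ 0.4484 -0.292   0.0885] thx -2.6818 j6 -1.037 F [-0.3  1.1  5.9] w 0.0423 tilt [ 0.0026 -0.0016]
```

View pics/w29.png

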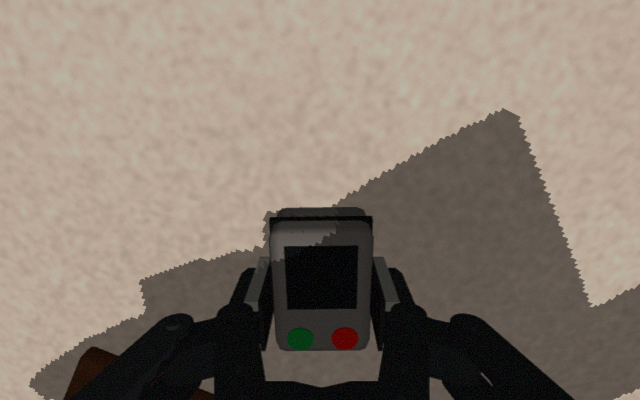

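```bash
python3 -m inch '[-1,0,0,-30,0,-1,0,0,-80,0,-1,0,0,-130,0,-1,0,0,-150,0,-1,0,0,-150,0]'; python3 -c "
from h import *
st();snap('wrist','w30');go(.4554,.1913,.24,3.197)"
```

```text
clock: 31.1
eef_pos: [0.4492, -0.2926, 0.241]
tool_rot: [-0.228, 0.974, -0.003, 0.003]
ft_force: [-0.5, 0.4, -2.5]
grip_width: 0.0425
t 31.10 tcp [ 0.4492 -0.2926  0.241 ] thx -2.6819 j6 -1.037 F [-0.5  0.4 -2.5] w 0.0425 tilt [ 0.0071 -0.0046]
t 31.15 tcp [ 0.448  -0.2918  0.2383] thx -2.6819 j6 -1.037 F [-0.   0.4 -2.7] w 0.0427 tilt [ 0.0029 -0.002 ]
shift mm [-220.9  429.7   -2.7] turn units 3.86
```

View pics/w30.png

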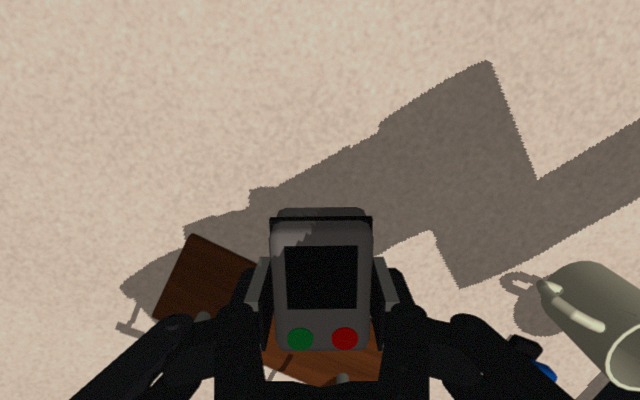

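```bash
python3 -m inch '[-1,-22,43,-10,0.4,-1,-44,86,-20,0.8,-1,-66,129,-20,1.2,-1,-88,172,-20,1.6,-1,-110,215,-20,2,-1,-132,258,-20,2.6,-1,-154,300,-20,3.2,-1,-176,343,-10,3.85]'; python3 -c "
from h import *
go(.4554,.1913,.24,3.197)"
```

```text
clock: 31.95
eef_pos: [0.4522, 0.0958, 0.2454]
tool_rot: [-0.027, 1.0, -0.0, -0.001]
ft_force: [0.4, 0.9, -1.7]
grip_width: 0.0429
t 31.95 tcp [0.4522 0.0958 0.2454] thx -3.0879 j6 0.155 F [ 0.4  0.9 -1.7] w 0.0429 tilt [-0.0017 -0.0005]
shift mm [-8.4 95.2  5.3] turn units -0.02
```

```bash
python3 -m inch '[-1,-4,45,0,0,-1,-7,88,0,0,-1,-7,92,20,0,-1,-7,92,45,0,-1,-7,92,45,0,-1,-7,92,45,0]'; python3 -c "
from h import *
st();snap('wrist','w31');go(.4554,.1913,.114,3.197)"
```

```text
clock: 32.55
eef_pos: [0.4534, 0.1857, 0.2001]
tool_rot: [-0.028, 1.0, -0.001, -0.002]
ft_force: [-0.4, -0.1, -2.0]
grip_width: 0.0428
t 32.55 tcp [0.4534 0.1857 0.2001] thx -3.0851 j6 0.332 F [-0.4 -0.1 -2. ] w 0.0428 tilt [-0.0048 -0.002 ]
t 32.60 tcp [0.4544 0.1858 0.2013] thx -3.0856 j6 0.332 F [ 0.2 -0.3 -1.6] w 0.0425 tilt [-0.0019 -0.0008]
shift mm [-1.5  5.4 87.3] turn units 0.01
```

View pics/w31.png

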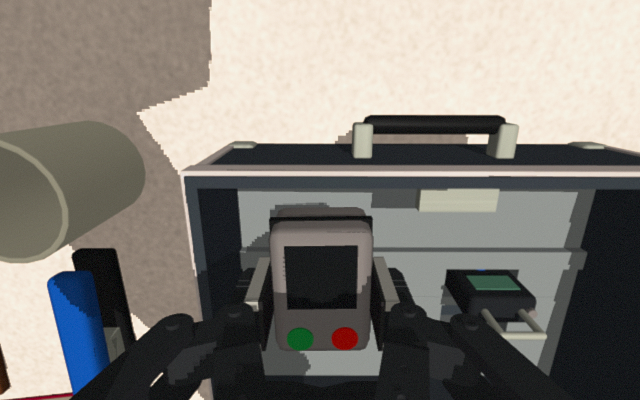

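```bash
python3 -c "
from h import *
c=load('w31')
T=np.array(c['extrinsics'])
ey=np.array([-np.sin(.055),np.cos(.055)]);ex=np.array([np.cos(.055),np.sin(.055)])
m=np.array([.5137,.2597])
for n,u,v,z in [('rim outer',300,166,.105),('rim inner',300,177,.105),('rib front',400,249,.034),('rib back?',400,254,.034),('lip',457,211,.097),('lipL',419,200,.1),('lipR',497,200,.1),('wallL',190,178,.105),('bayL floor',238,190,.026),('floor front',300,189,.026)]:
    p=atz(c,u,v,z)[:2]; print(n,p.round(4),'case',((p-m)@ex).round(4),((p-m)@ey).round(4))
"
```

```text
rim outer [0.4074 0.172 ] case -0.1109 -0.0817
rim inner [0.4131 0.1722] case -0.1053 -0.0818
rib front [0.4848 0.2476] case -0.0295 -0.0105
rib back? [0.489  0.2482] case -0.0252 -0.0101
lip [0.4293 0.2576] case -0.0844 0.0025
lipL [0.4233 0.2351] case -0.0917 -0.0196
lipR [0.4209 0.2761] case -0.0918 0.0215
wallL [0.4168 0.1172] case -0.1046 -0.137
bayL floor [0.447  0.1222] case -0.0742 -0.1336
floor front [0.4435 0.1686] case -0.0751 -0.0871
```

```bash
python3 -m inch '[-1,1,5,30,0,-1,1,5,55,0,-1,1,5,71,0,-1,1,5,71,0,-1,1,5,71,0]'; python3 -c "
from h import *
st();snap('wrist','w32');go(.4535,.1913,.114,3.197)"
```

```text
clock: 33.1
eef_pos: [0.4543, 0.1911, 0.1319]
tool_rot: [-0.028, 1.0, 0.0, 0.001]
ft_force: [0.1, -0.2, -0.9]
grip_width: 0.0426
t 33.10 tcp [0.4543 0.1911 0.1319] thx -3.0859 j6 0.342 F [ 0.1 -0.2 -0.9] w 0.0426 tilt [0.0012 0.0005]
t 33.15 tcp [0.4546 0.1913 0.1324] thx -3.0857 j6 0.342 F [ 0.3  0.3 -2.5] w 0.0426 tilt [0.0024 0.001 ]
shift mm [ 1.2  0.  18.4] turn units 0.00
```

View pics/w32.png

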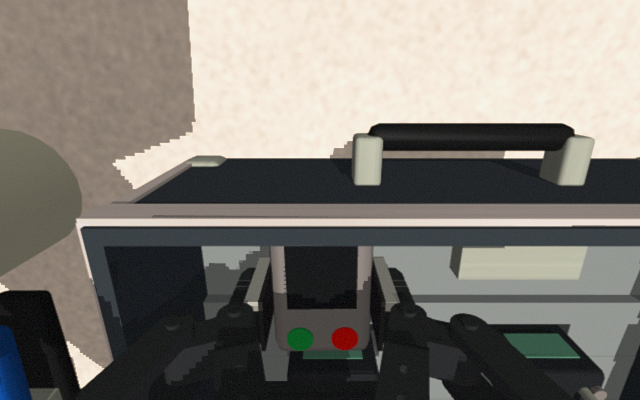

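```bash
python3 -m inch '[-1,1,0,6,0,-1,1,0,11,0,-1,1,0,15,0,-1,1,0,15,0]'; python3 -c "
from h import *
o,R,t=st();print(o['ft_torque'])"; python3 -m inch '[-1,0,0,2,0,-1,0,0,2,0,-1,0,0,2,0]'; python3 -c "
from h import *
o,R,t=st();print(o['ft_torque'])"
```

```text
clock: 33.55
eef_pos: [0.4521, 0.191, 0.1153]
tool_rot: [-0.028, 1.0, -0.0, -0.001]
ft_force: [0.6, -0.2, -1.8]
grip_width: 0.0423
t 33.55 tcp [0.4521 0.191  0.1153] thx -3.0850 j6 0.343 F [ 0.6 -0.2 -1.8] w 0.0423 tilt [-0.0012 -0.0005]
[ 0.00380154 -0.03998013  0.01252914]
clock: 33.85
eef_pos: [0.4525, 0.1912, 0.1145]
tool_rot: [-0.028, 1.0, 0.0, 0.0]
ft_force: [-2.6, -1.0, 4.4]
grip_width: 0.0427
t 33.85 tcp [0.4525 0.1912 0.1145] thx -3.0850 j6 0.343 F [-2.6 -1.   4.4] w 0.0427 tilt [0.0003 0.0001]
[-0.26613157  0.48834273  0.01710295]
```

Floor contact is where expected (.0885 + .026). I'll release and look.

```bash
python3 -m inch '[0.5,0,0,0,0,0.5,0,0,0,0,0.5,0,0,0,0]';  python3 -m inch '[0.5,0,0,-30,0,0.5,0,0,-70,0,0.5,0,0,-110,0,0.5,0,0,-150,0,0.5,0,0,-180,0,0.5,0,0,-180,0]'; python3 -c "
from h import *
o,R,t=st();snap('wrist','w33')"
```

```text
clock: 34.15
eef_pos: [0.4528, 0.1913, 0.1139]
tool_rot: [-0.028, 1.0, 0.0, 0.0]
ft_force: [-1.1, 0.2, 0.4]
grip_width: 0.064
clock: 34.75
eef_pos: [0.4547, 0.1921, 0.2989]
tool_rot: [-0.028, 1.0, 0.002, 0.005]
ft_force: [0.7, -0.0, -0.6]
grip_width: 0.0641
t 34.75 tcp [0.4547 0.1921 0.2989] thx -3.0851 j6 0.343 F [ 0.7 -0.  -0.6] w 0.0641 tilt [0.0094 0.004 ]
```

View pics/w33.png

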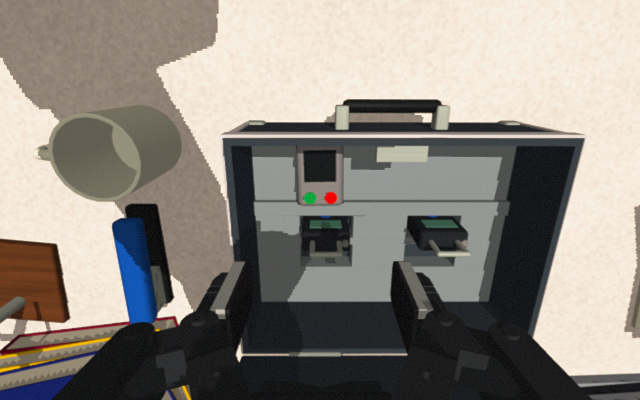

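The transmitter sits in the bay at (321,175), buttons up and clear of the lip. The receivers stand at (325,235) and (437,232). I'll do one scene check, then close the lid from behind.

```bash
python3 -c "
from h import *
snap('wrist','w34');snap('scene','s34');go(.645,.19,.43,3.197)
i=cv2.imread('pics/w34.png')[110:280,220:480];j=cv2.imread('pics/s34.png')[20:220,300:480]
cv2.imwrite('pics/w34z.png',cv2.resize(i,None,fx=3,fy=3,interpolation=cv2.INTER_CUBIC));cv2.imwrite('pics/s34z.png',cv2.resize(j,None,fx=3,fy=3,interpolation=cv2.INTER_CUBIC))"
```

```text
t 34.90 tcp [0.4522 0.191  0.2932] thx -3.0851 j6 0.343 F [-0.6 -0.6  0.5] w 0.0640 tilt [-0.0009 -0.0003]
shift mm [-192.3  -12.  -137. ] turn units 0.01
```

View pics/w34z.png

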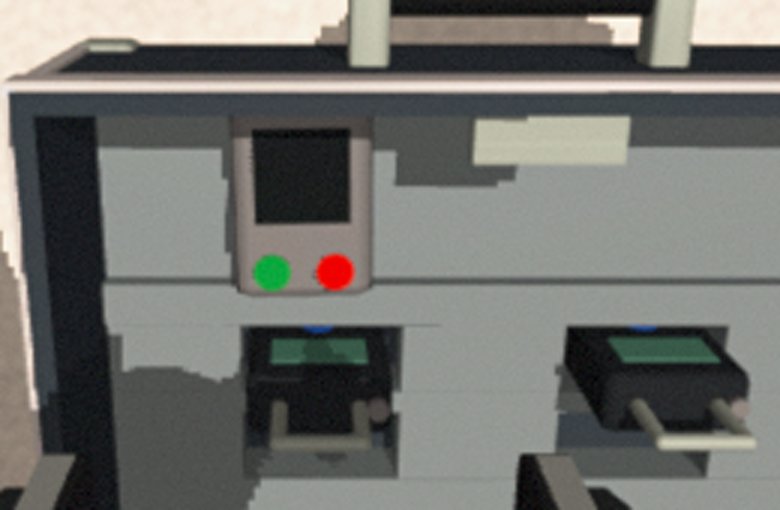

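View pics/s34z.png

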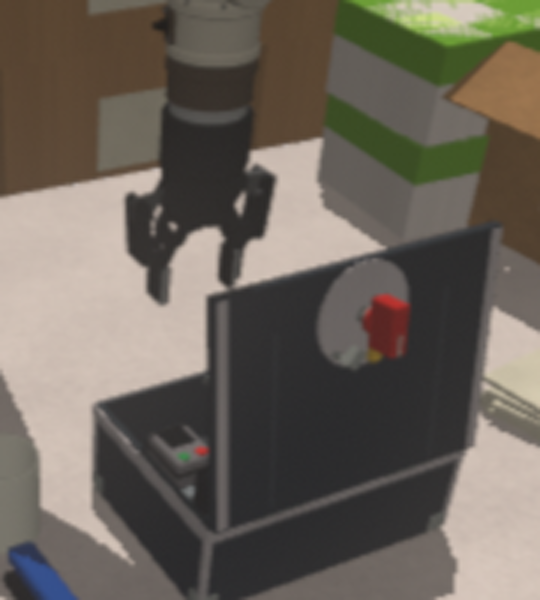

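```bash
python3 -c "
from h import *
c=load('w34');A=atz(c,320,207.7,.060);B=atz(c,320,203.7,.034);print(A,B,A[0]-B[0])"
python3 -m inch '[-0.5,0,0,-50,0,-1,0,0,-95,0,-1,0,0,-130,0,-1,-45,-4,-137,0,-1,-90,-8,-137,0,-1,-135,-12,-137,0,-1,-175,-12,-137,0,-1,-192,-12,-137,0]'; python3 -m inch '[-1,0,0,0,0,-1,0,0,0,0]'; python3 -c "
from h import *
go(.645,.19,.363,3.197);"
```

```text
[0.48294775 0.19235965 0.06      ] [0.48827675 0.1926268  0.034     ] -0.005329000943408324
clock: 35.7
eef_pos: [0.6478, 0.1896, 0.4253]
tool_rot: [-0.028, 1.0, -0.001, -0.003]
ft_force: [-0.4, 0.8, -0.7]
grip_width: 0.0001
clock: 35.9
eef_pos: [0.645, 0.1901, 0.4282]
tool_rot: [-0.028, 1.0, -0.001, -0.002]
ft_force: [-0.8, 0.4, 0.4]
grip_width: -0.0002
t 35.90 tcp [0.645  0.1901 0.4282] thx -3.0851 j6 0.230 F [-0.8  0.4  0.4] w -0.0002 tilt [-0.0045 -0.0012]
shift mm [-0.3 -0.1 65.2] turn units 0.01
```

```bash
python3 -m inch '[-1,0,0,30,0,-1,0,0,65,0,-1,0,0,65,0,-1,8,0,65,0,-1,16,0,65,0,-1,16,0,65,0]'; python3 -c "
from h import *
st();snap('scene','s35')
j=cv2.imread('pics/s35.png')[20:220,300:480]
cv2.imwrite('pics/s35z.png',cv2.resize(j,None,fx=3,fy=3,interpolation=cv2.INTER_CUBIC))"
```

```text
clock: 36.5
eef_pos: [0.6281, 0.1895, 0.3699]
tool_rot: [-0.029, 1.0, 0.001, 0.002]
ft_force: [0.3, 0.4, 0.4]
grip_width: -0.0001
t 36.50 tcp [0.6281 0.1895 0.3699] thx -3.0842 j6 0.236 F [0.3 0.4 0.4] w -0.0001 tilt [0.0046 0.0015]
```

View pics/s35z.png

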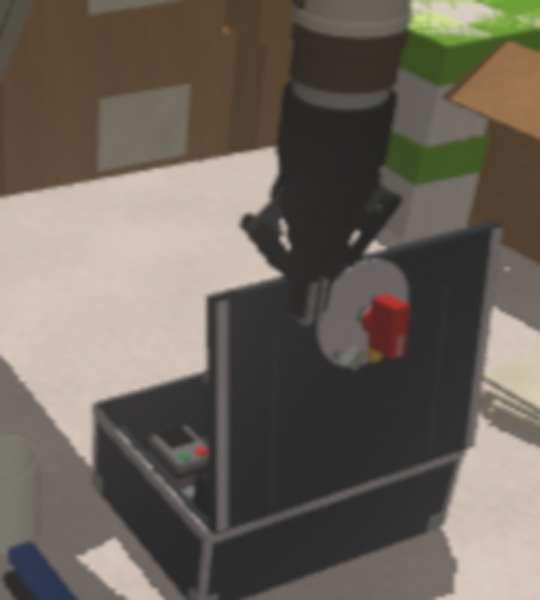

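```bash
python3 -m inch '[-1,10,0,5,0,-1,22,0,6,0,-1,34,0,8,0,-1,46,0,11,0,-1,58,0,15,0,-1,70,0,20,0,-1,70,0,20,0]'; python3 -c "
from h import *
st();snap('scene','s36')
j=cv2.imread('pics/s36.png')[20:220,300:480]
cv2.imwrite('pics/s36z.png',cv2.resize(j,None,fx=3,fy=3,interpolation=cv2.INTER_CUBIC))"
```

```text
clock: 37.25
eef_pos: [0.5586, 0.1853, 0.3476]
tool_rot: [-0.029, 1.0, 0.0, 0.001]
ft_force: [-1.1, -0.4, -0.0]
grip_width: 0.0001
t 37.25 tcp [0.5586 0.1853 0.3476] thx -3.0845 j6 0.263 F [-1.1 -0.4 -0. ] w 0.0001 tilt [0.0018 0.0007]
```

View pics/s36z.png

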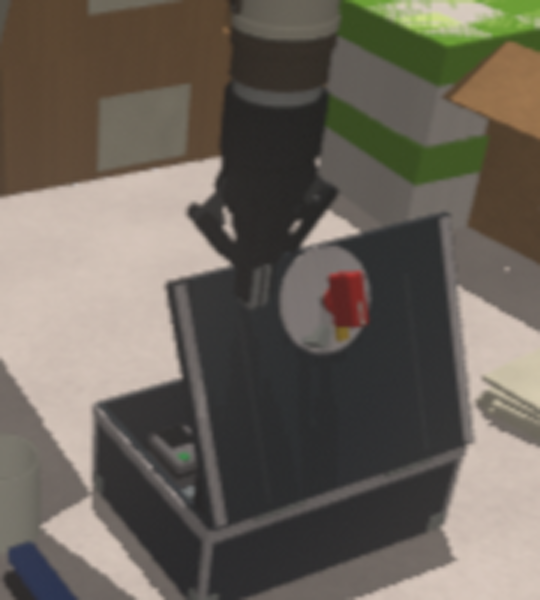

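```bash
python3 -m inch '[-1,16,0,8,0,-1,32,0,18,0,-1,47,0,29,0,-1,61,0,42,0,-1,72,0,56,0,-1,83,0,71,0,-1,83,0,71,0]'; python3 -c "
from h import *
st()"; python3 -m inch '[-1,9,0,16,0,-1,17,0,33,0,-1,23,0,50,0,-1,23,0,50,0]'; python3 -c "
from h import *
st();snap('scene','s37')
j=cv2.imread('pics/s37.png')[20:220,300:480]
cv2.imwrite('pics/s37z.png',cv2.resize(j,None,fx=3,fy=3,interpolation=cv2.INTER_CUBIC))"
```

```text
clock: 38.0
eef_pos: [0.4751, 0.1803, 0.274]
tool_rot: [-0.029, 1.0, -0.001, -0.002]
ft_force: [0.2, -0.8, 0.1]
grip_width: 0.0001
t 38.00 tcp [0.4751 0.1803 0.274 ] thx -3.0846 j6 0.306 F [ 0.2 -0.8  0.1] w 0.0001 tilt [-0.0031 -0.0011]
clock: 38.4
eef_pos: [0.4529, 0.179, 0.224]
tool_rot: [-0.028, 1.0, -0.001, -0.001]
ft_force: [0.3, -0.2, 0.1]
grip_width: -0.0002
t 38.40 tcp [0.4529 0.179  0.224 ] thx -3.0849 j6 0.320 F [ 0.3 -0.2  0.1] w -0.0002 tilt [-0.0029 -0.0011]
```

View pics/s37z.png

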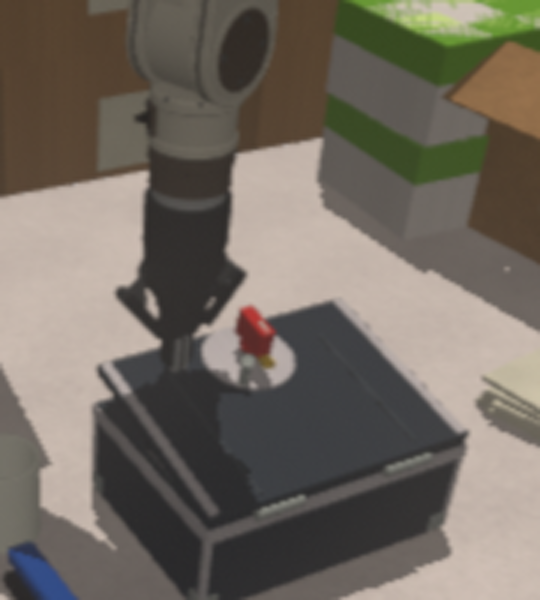

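```bash
python3 -m inch '[-1,1,0,10,0,-1,2,0,20,0,-1,2,0,28,0,-1,2,0,33,0,-1,2,0,35,0,-1,2,0,36,0,-1,2,0,36,0]'; python3 -c "
from h import *
st();snap('scene','s38')
j=cv2.imread('pics/s38.png')[60:220,300:480]
cv2.imwrite('pics/s38z.png',cv2.resize(j,None,fx=4,fy=3.7,interpolation=cv2.INTER_CUBIC))"
```

```text
clock: 39.15
eef_pos: [0.4508, 0.1789, 0.1896]
tool_rot: [-0.028, 1.0, -0.0, -0.0]
ft_force: [-3.3, -1.3, 6.4]
grip_width: 0.0001
t 39.15 tcp [0.4508 0.1789 0.1896] thx -3.0850 j6 0.321 F [-3.3 -1.3  6.4] w 0.0001 tilt [-0.0007 -0.0003]
```

View pics/s38z.png

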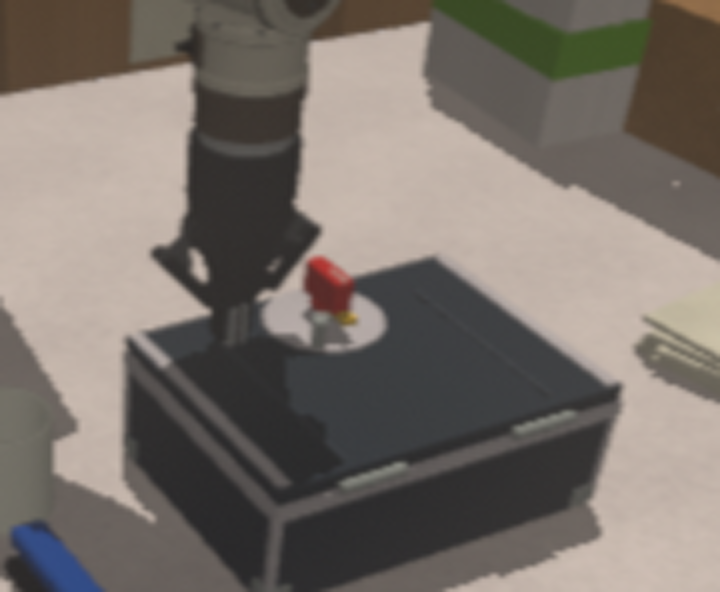

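```bash
python3 -m inch '[-1,0,0,1.5,0,-1,0,0,2.5,0,-1,0,0,2.5,0,-1,0,0,2.5,0]'; python3 -c "
from h import *
st()"
```

```text
clock: 39.6
eef_pos: [0.4507, 0.1788, 0.1894]
tool_rot: [-0.028, 1.0, 0.0, 0.0]
ft_force: [-9.5, -3.7, 20.6]
grip_width: 0.0003
t 39.60 tcp [0.4507 0.1788 0.1894] thx -3.0850 j6 0.321 F [-9.5 -3.7 20.6] w 0.0003 tilt [0.0009 0.0003]
```

The force rose to 20 N with no motion, so the lid is seated. Now back to the knob.

```bash
python3 -m inch '[-1,0,0,-30,0,-1,0,0,-80,0,-0.5,0,0,-110,0,0,0,20,-110,0.4,0,0,50,-110,0.4,0,0,76,-110,0.4,0,0,76,-110,0.4]'; python3 -c "
from h import *
go(.4515,.257,.25,3.154);snap('wrist','w39')"
```

```text
clock: 40.3
eef_pos: [0.4468, 0.2574, 0.2963]
tool_rot: [-0.009, 1.0, 0.001, 0.0]
ft_force: [0.5, 0.9, -0.0]
grip_width: 0.0426
t 40.30 tcp [0.4468 0.2574 0.2963] thx -3.1235 j6 0.504 F [ 0.5  0.9 -0. ] w 0.0426 tilt [0.0004 0.0011]
shift mm [-4.6 -0.5 46.3] turn units 0.05
```

View pics/w39.png

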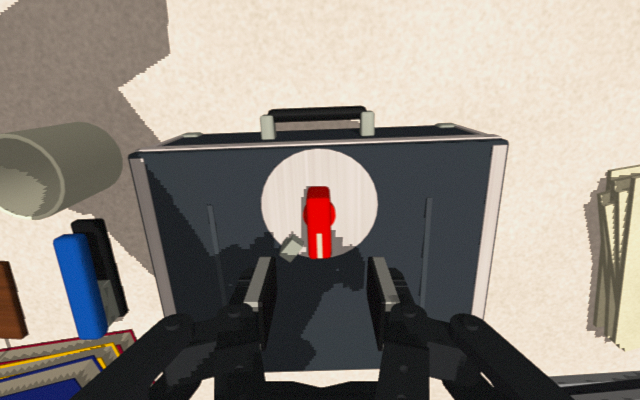

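```bash
python3 -m inch '[0,-4.5,-0.7,30,0,0,-4.5,-0.7,70,0,0,-4.5,-0.7,86,0,0,-4.5,-0.7,88,0,0,-4.5,-0.7,88,0]'; python3 -c "
from h import *
st();snap('wrist','w40')"
```

```text
clock: 40.85
eef_pos: [0.4515, 0.2537, 0.2085]
tool_rot: [-0.007, 1.0, -0.0, -0.0]
ft_force: [0.7, 0.5, 0.5]
grip_width: 0.0428
t 40.85 tcp [0.4515 0.2537 0.2085] thx -3.1278 j6 0.498 F [0.7 0.5 0.5] w 0.0428 tilt [-0.0005 -0.0006]
```

View pics/w40.png

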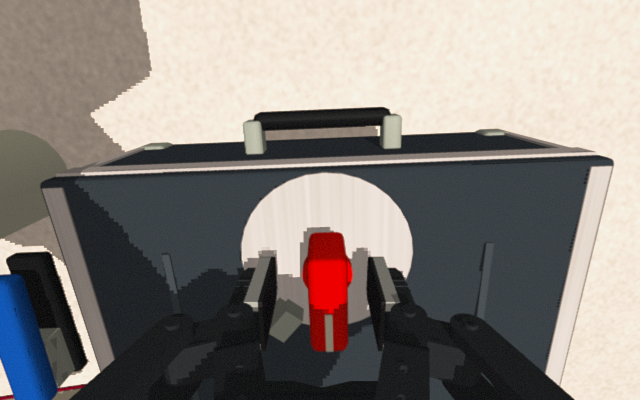

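```bash
python3 -m inch '[0,0,3,0,0,0,0,3,0,0,0,0,3,0,0,-1,0,3,0,0,-1,0,3,0,0,-1,0,3,0,0,-1,0,3,0,0]'; python3 -c "
from h import *
o,R,t=st();print(o['ft_torque'])"; python3 -m inch '[-1,0,0,5,0, -1,0,0,9,0, -1,0,0,11.5,0, -1,0,0,11.5,0,-1,0,0,11.5,0]'; python3 -c "
from h import *
o,R,t=st();print(o['ft_torque'])"
```

```text
clock: 41.6
eef_pos: [0.4513, 0.2566, 0.209]
tool_rot: [-0.007, 1.0, -0.001, 0.0]
ft_force: [-2.0, -3.4, 5.1]
grip_width: 0.0147
t 41.60 tcp [0.4513 0.2566 0.209 ] thx -3.1274 j6 0.503 F [-2.  -3.4  5.1] w 0.0147 tilt [ 0.0004 -0.0014]
[-0.76508379  0.27117447  0.04828081]
clock: 42.1
eef_pos: [0.4514, 0.2566, 0.1988]
tool_rot: [-0.007, 1.0, -0.0, 0.001]
ft_force: [-3.8, -4.8, 11.7]
grip_width: 0.0149
t 42.10 tcp [0.4514 0.2566 0.1988] thx -3.1274 j6 0.503 F [-3.8 -4.8 11.7] w 0.0149 tilt [ 0.0013 -0.0008]
[-1.00471842  0.81667695  0.01709611]
```

```bash
python3 -m inch '[-1,0,0,1,1.2, -1,0,0,1,2.4, -1,0,0,1,3.6, -1,0,0,1,4.8,-1,0,0,1,6.0,-1,0,0,1,7.2,-1,0,0,1,8.4,-1,0,0,1,9.6]'; python3 -c "
from h import *
o,R,t=st();print(o['ft_torque'])"; python3 -m inch '[-1,0,0,0,1.2, -1,0,0,0,2.4, -1,0,0,0,3.1, -1,0,0,0,3.1,-1,0,0,0,3.1]'; python3 -c "
from h import *
o,R,t=st();print(o['ft_torque'])"
```

```text
clock: 42.9
eef_pos: [0.4518, 0.2572, 0.1988]
tool_rot: [0.478, 0.879, 0.001, 0.001]
ft_force: [-4.2, -3.8, 16.2]
grip_width: 0.015
t 42.90 tcp [0.4518 0.2572 0.1988] thx 2.1457 j6 1.514 F [-4.2 -3.8 16.2] w 0.0150 tilt [0.0029 0.0008]
[-0.87103239  0.89258943  0.05360561]
clock: 43.4
eef_pos: [0.452, 0.2572, 0.1988]
tool_rot: [0.611, 0.791, 0.001, 0.001]
ft_force: [-3.1, -4.8, 15.8]
grip_width: 0.0154
t 43.40 tcp [0.452  0.2572 0.1988] thx 1.8257 j6 1.834 F [-3.1 -4.8 15.8] w 0.0154 tilt [0.0032 0.0009]
[-0.91425843  0.77538369 -0.07129589]
```

```bash
python3 -m inch '[-1,0,0,-6,0, -1,0,0,-12,0, -1,0,0,-12.5,0, -1,0,0,-12.5,0]'; python3 -c "
from h import *
o,R,t=st();print(o['ft_torque'])"; python3 -m inch '[0,0,0,0,0, 0,0,0,0,0, 0,0,0,0,0,0,0,0,-30,0, 0,0,0,-70,0,0,-20,0,-110,0,0,-20,-50,-110,0,0,-20,-50,-110,0]'; python3 -c "
from h import *
st();snap('wrist','w41');snap('scene','s41');snap('top','t41')
j=cv2.imread('pics/s41.png')[60:220,300:480]
cv2.imwrite('pics/s41z.png',cv2.resize(j,None,fx=4,fy=3.7,interpolation=cv2.INTER_CUBIC))"
```

```text
clock: 43.8
eef_pos: [0.452, 0.2572, 0.2089]
tool_rot: [0.611, 0.791, 0.001, 0.001]
ft_force: [1.4, -2.1, 5.2]
grip_width: 0.015
t 43.80 tcp [0.452  0.2572 0.2089] thx 1.8259 j6 1.833 F [ 1.4 -2.1  5.2] w 0.0150 tilt [0.0018 0.0001]
[-0.48065559 -0.26556341 -0.03445127]
clock: 44.6
eef_pos: [0.4027, 0.223, 0.3176]
tool_rot: [0.611, 0.792, -0.003, -0.002]
ft_force: [-0.0, 0.3, 0.1]
grip_width: 0.0426
t 44.60 tcp [0.4027 0.223  0.3176] thx 1.8267 j6 1.820 F [-0.   0.3  0.1] w 0.0426 tilt [-0.0067 -0.0026]
```

View pics/w41.png

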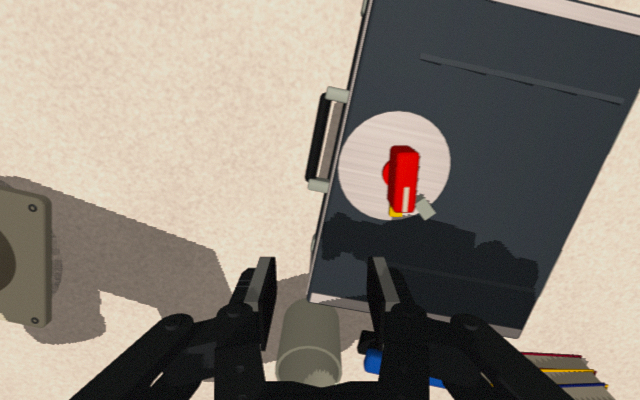

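View pics/s41z.png

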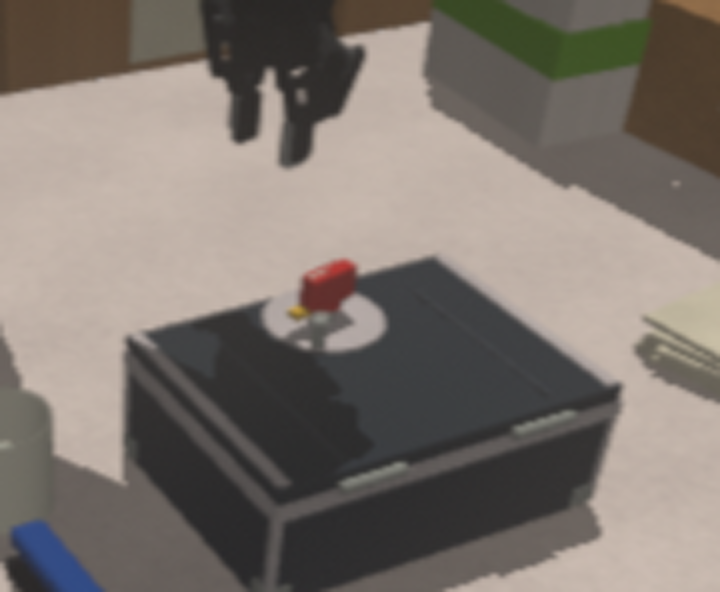

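Run:
```python
from h import *
a=cv2.imread('pics/top0.png');b=cv2.imread('pics/t41.png')
A=cv2.resize(a[170:290,140:280],None,fx=2.8,fy=3.5,interpolation=cv2.INTER_CUBIC);B=cv2.resize(b[170:290,140:280],None,fx=2.8,fy=3.5,interpolation=cv2.INTER_CUBIC)
cv2.imwrite('pics/cmp.png',np.hstack([A,B]))
s0=cv2.imread('pics/scene0.png')[120:225,325:460];s1=cv2.imread('pics/s41.png')[120:225,325:460]
cv2.imwrite('pics/cmp2.png',np.hstack([cv2.resize(s,None,fx=2.9,fy=4,interpolation=cv2.INTER_CUBIC) for s in (s0,s1)]))
```

```text
(no output)
```

View pics/cmp.png

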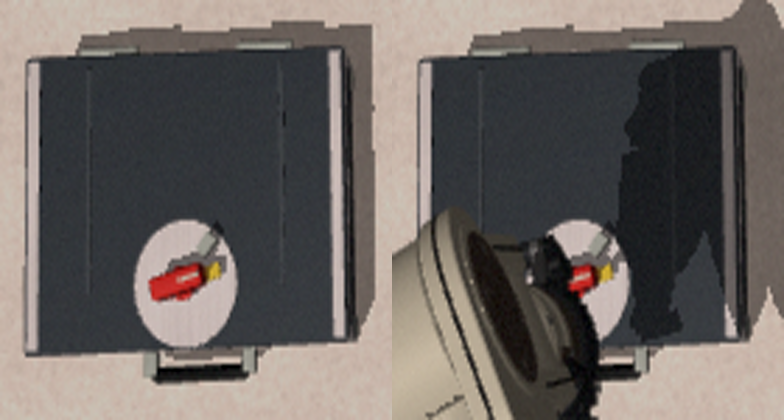

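View pics/cmp2.png

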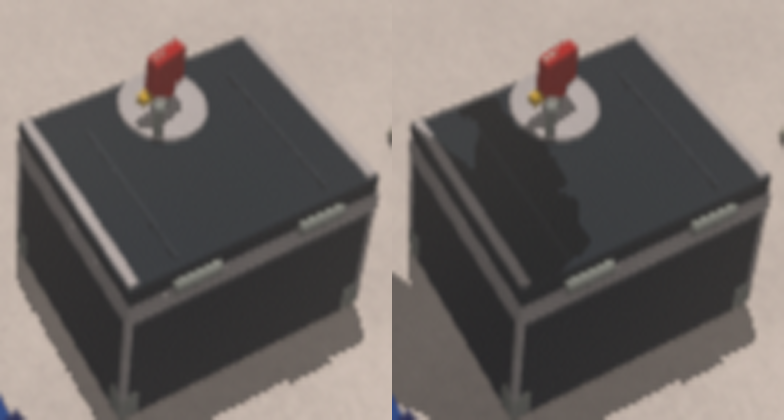

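View pics/t41.png

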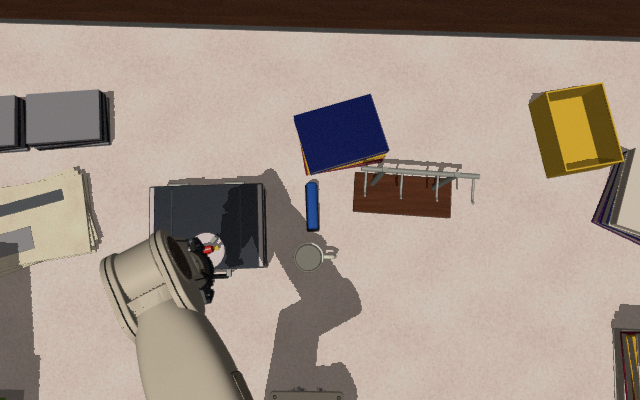

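The lid and knob look the same as in the starting pictures: nose at the same place, knob sprung out. The rack is empty, and the mug, stapler and books have not moved. Handing in.

```bash
python3 -c "
from workcell import order
print(order.job_done())
from h import *
st()"
```

```text
the job is handed in; nothing more can be done
None
the job is handed in; nothing more can be done
```

The radio set is packed and the case latched, handed in at about 45 s of the 210 s allowed. No verdict came back.

- **Opening:** I pushed the knob in about 10 mm, turned it past the stop to roughly 1.36 rad, and opened the lid to about 1.46 rad.
- **Receivers:** only two were there, on hooks 2 and 4. They now stand in pockets 1 and 2.
- **Transmitter:** it lies buttons up in the right half of the bay, about 65 mm from the middle and about 5 mm clear of the rib. It was not knocked aside before I picked it up.
- **Closing:** pressing the lid down reached 20 N with no further movement, so I took it as seated. I then pushed the knob in about 10 mm and turned it back to roughly 0.03 rad. It was released sprung out.

**Last checks:** The final top and scene pictures match the starting ones for the lid and the knob's nose, though the arm hid part of the case from above. The rack is empty, and the mug, stapler and books have not moved. The final knob angle comes from the tool's heading and the pictures, as the knob has no direct reading.

**Disagreements:**
- My estimates of the case's middle differed by up to about 5 mm between views, and the pockets' x width measured 26 mm, not 28. The 6 mm gap beside each receiver and my looks before each placing covered this.
- My two-view heights for the transmitter's top came out between 5 and 26 mm, because the arm was still settling. I used the text's 34 mm instead, and the grasp and the contact with the bay floor agreed with it.

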